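Stack a choke on its mounting stud

ROBOT

A 7-joint arm with a two-finger parallel gripper is mounted at the origin on a cart in front of the work surface, level with it; the furniture and walls round the work are solid. World frame = base frame: x ahead of the robot, y to its left, z up, the work surface at z = 0. Lengths are in m, angles in rad, forces in N, time in s.
With the tool pointing down it reaches from about 0.425 to 0.925 m from the base axis. Payload 6.8 kg.
Tool frame: the origin (TCP) lies at the very end of the fingers, on their centre line; the grasp point (between the pads) lies 19 mm behind it; z points along the fingers, y is the line along which they close (so a half turn about z gives the same grasp; the last joint's range is limited). The gripper opens to 85 mm and grips with 20 to 120 N. Pads are 22 mm wide; open, the fingers measure 114 mm over their backs; the gripper's body (76 mm by 85 mm) begins 54 mm behind the grasp point. The pads swing forward as they close: fully open they stand 13 mm farther back than shut.
Start: joints at [1.166, 0.477, 0.022, 1.555, -0.011, 1.109, -0.083], TCP at [0.197, -0.646, 0.231] pointing down, gripper open.
Joint ranges: [-2.96, 2.96], [-0.34, 2.1], [-1.41, 1.46], [0.24, 2.44], [-1.37, 4.51], [0.17, 1.92], [-2.96, 2.96]. Speed limits (rad/s): [2.39, 2.39, 3.14, 3.14, 3.14, 3.14, 3.14].

INTERFACE

Orientations are given as a rotation vector (axis times angle).
In Python, from bench import get_obs, grab_frame, hand_in gives the robot as it stands.
- The arm moves only by the tool drive_tool, never from a script. Its argument "rows" is a list of rows, each an object with "offset": the shift along the tool's x, y, z as a fraction of full scale, a list of three; "rotation": the turn, a rotation vector about the tool's x, y, z as a fraction of full scale, a list of three; "claw": the opening, from 0 (shut) to 1 (fully open). In form: [{"offset": [tx, ty, tz], "rotation": [wx, wy, wz], "claw": claw}, ...]. A call has 1 to 20 rows; each row is the pose to reach, as a shift and turn from the pose commanded when the call began, along the tool's axes at that moment; what a row does not reach only later rows make up. Full scale, the value 1, is 0.15 m for a shift and 2 rad for a turn. A row lasts 1/12 s, in which the tool goes at most 41.7 mm and 7.16 degrees, less where a joint would pass 70% of its speed; a pose out of reach is approached as far as the arm can. A call with a number of a shift or a turn outside -1 to 1 is refused whole. A call with a gripper value outside its range is refused whole. The fingers move at their own pace and stop on an object; "force" is the grip in N (left out, the last holds). Time passes only in rows, so rows that repeat a pose let the fingers close. It gives the time, the measured TCP pose, the force, the opening and the grip force at its end, in the units of the state.
- get_obs(): the state, without advancing time (a new reading comes with each control period).
- grab_frame(name): name is "scene" or "top" or "wrist"; returns a dict with "frame" (480x640x3 uint8, red, green, blue), "z_map" (480x640 float32, m along the optical axis (not along the pixel's ray), 0 where there is no reading), "vfov" (degrees; the focal length in pixels is half the picture's height over the tangent of half this angle, whatever the lens; pixels are square), "cx", "cy" (the principal point, pixels), "R" (3x3) and "t" (3): a world point X has camera coordinates R X + t. Camera axes: x right, y down, z forward; pixel columns grow to the right and rows downward; lengths in m; the calibration is good to about 2 mm. The wrist camera is an equidistant fisheye: a pixel r from the principal point sees the ray r / f radians off the axis. A picture is of the moment at which its call begins.
- hand_in(): hands the job in; it is judged then, once.
The state is a dict: "clock": time; "joints": joint angles; "qvel": joint speeds; "tau": joint torques, N m; "tcp_pos": TCP position; "orientation": TCP orientation; "contact_force": force on the tool from outside, world axes, zero at the start; "moment": the same for the moment, N m; "grip_width": finger opening in m; "gripper_force": force on a finger pad.
Only numpy, scipy, OpenCV 4.12 (cv2) and the standard library are available. Lean on these libraries where they do the work, as an engineer would, in place of code of your own. Each camera call takes 0.05 s, during which the arm holds its last target. There are 200 camera calls.

TASK

Assemble the choke on the upright stud of the mounting plate, threading the four loose parts over the stud one after another: first the square insulating plate, then the copper-wound core, then the round insulating disc, and last the steel collar on top. Every part must lie flat on the one below with the core centred on the stud; set the brittle core down without dropping it, and leave the bottle, the relay and the capacitor standing where they are.

Things in the scene. Friction and masses are not known exactly. Their poses are not given: they have to be found in the camera images.
- base: fixed aluminium mounting plate, 90 x 90 x 6 mm, screwed down, with an upright threaded brass stud of 8 mm diameter at its centre. The stud's top is 58 mm above the bench; it is full diameter up to 52 mm and tapers to a point above that. Origin: centre of the plate's underside, on the bench, on the stud's axis; z up, x and y along the plate's sides.
- stud_foot (a point): the point on the stud's axis level with the top face of the mounting plate, 6 mm above the bench; axes as the plate's. Fingers that close roughly along world x have room at all four loose parts and at the stud. In the finished stack the undersides are 0 (square plate), 8 (core), 28 (round disc) and 36 mm (steel collar) above it.
- square_plate: loose square insulating plate, black, 56 x 56 x 8 mm, with a 16 mm round hole through its middle. Origin: centre of its underside; z up, x and y along its sides (grip it across two parallel sides). Weighs 35 to 70 g.
- core: loose choke core: a thick grey ring wound with copper wire, 60 mm outside diameter (62 mm over the wire), 24 mm bore, 20 mm high. Brittle. Origin: centre of its underside, on its axis; z up. Weighs 0.13 to 0.25 kg. Grip it across its outside diameter.
- round_disc: loose round insulating disc, black, 45 mm diameter, 8 mm thick, with a 16 mm hole. Origin: centre of its underside; z up. Weighs 20 to 45 g.
- steel_collar: loose steel collar: a plain bare-metal ring, 34 mm outside diameter, 14 mm hole, 10 mm high. The smallest of the four parts. Origin: centre of its underside; z up. Weighs 28 to 56 g.
- bottle: bystander: standing flux bottle with a needle cap, 34 mm diameter, 105 mm tall. Origin: centre of its underside. Taller obstacles, fixed: an oscilloscope (right), a bench supply and soldering stand (left, behind), up to about 0.2 m tall, and a terminal fixture in front, about 60 mm: carry things over them.
- relay: bystander: small cubic plug-in relay, 28 x 30 x 36 mm high. Origin: about the centre of its underside.
- capacitor: bystander: standing cylindrical capacitor, 22 mm diameter, 41 mm tall. Origin: centre of its underside.
Not all that is in view belongs to the job. What is shaped like the square_plate but green or turquoise is not meant.

How it is judged:
On the way, in this order (a step that is already met when the one before it is completed fails the run):
1. the square plate lies flat on the base round the stud and is let go (horizontal distance between square_plate and stud_foot below 0.008 m and z of square_plate in the frame of stud_foot between -0.003 and 0.003 m and angle between square_plate's own z axis and vertical below 0.1 rad and contact force between the fingers and square_plate below 0.05 N), for 0.2 s.
2. the wound core lies on the square plate, centred on the stud and is let go (horizontal distance between core and stud_foot below 0.006 m and z of core in the frame of stud_foot between 0.005 and 0.011 m and angle between core's own z axis and vertical below 0.1 rad and contact force between the fingers and core below 0.05 N), for 0.2 s.
3. the round disc lies on the core round the stud and is let go (horizontal distance between round_disc and stud_foot below 0.008 m and z of round_disc in the frame of stud_foot between 0.025 and 0.031 m and angle between round_disc's own z axis and vertical below 0.1 rad and contact force between the fingers and round_disc below 0.05 N), for 0.2 s.
4. the steel collar lies on the round disc round the stud and is let go (horizontal distance between steel_collar and stud_foot below 0.008 m and z of steel_collar in the frame of stud_foot between 0.033 and 0.039 m and angle between steel_collar's own z axis and vertical below 0.1 rad and contact force between the fingers and steel_collar below 0.05 N), for 0.2 s.
At the end, for the whole second after the job is handed in: From the bottom up, square plate, core, round disc and steel collar lie on the mounting plate with the stud through all of them: each within 3 mm of its proper height and within 0.1 rad of level, the core within 6 mm and the others within 8 mm of the stud's axis; all are released and at rest (all of step 1 and all of step 2 and all of step 3 and all of step 4 and linear speed of each of square_plate, core, round_disc, steel_collar below 0.02 m/s); the robot touches nothing.
It fails at once if the core is dropped: it falls freely more than 25 mm above its seat (height (world z) of core above 0.039 m and contact force between core and anything else below 0.005 N).
It fails at once if the bottle is pushed more than 25 mm or knocked over (distance of bottle from where it was at the start of the episode above 0.025 m or angle between bottle's own z axis and vertical above 0.5 rad).
It fails at once if the relay is pushed more than 25 mm or knocked over (distance of relay from where it was at the start of the episode above 0.025 m or angle between relay's own z axis and vertical above 0.5 rad).
It fails at once if the capacitor is pushed more than 25 mm or knocked over (distance of capacitor from where it was at the start of the episode above 0.025 m or angle between capacitor's own z axis and vertical above 0.5 rad).
It also fails if it takes over 109 s, if anything falls off the work surface, if the arm or the gripper's body presses on something with over 40 N, if the wrist force passes 120 N, or if a joint passes its speed limit or range.

## Working session

There is one attempt and no reset: what is moved stays moved. The work goes in short steps, Python scripts to look and compute and a tool call to move; the robot and the scene stay as the last step left them, time stands still between calls to the robot, and variables do not carry over. Pictures are saved under pics/ and viewed, at most 14 in all, crops included, and the job is handed in when it is done.

Besides the shell and the picture viewer there is one more tool, called after "Request:" in YAML: its name, and indented under it one key for each argument. drive_tool: Moves the arm, as the interface text tells. Its arguments: {"type":"object","properties":{"rows":{"type":"array","items":{"type":"object","properties":{"offset":{"type":"array","items":{"type":"number"}},"rotation":{"type":"array","items":{"type":"number"}},"claw":{"type":"number"}}}},"force":{"type":"number"}},"required":["rows"]}

```bash
mkdir -p pics; ls
cat > h.py <<'E'
import numpy as np, cv2
from bench import get_obs, grab_frame
from scipy.spatial.transform import Rotation as Ro
def save(n,im): cv2.imwrite('pics/'+n+'.png',im[...,::-1])
def f(d): return 240/np.tan(np.radians(d['vfov'])/2)
def ray_plane(d,u,v,z):
    k=f(d); c=np.stack([(np.asarray(u,float)-d['cx'])/k,(np.asarray(v,float)-d['cy'])/k,np.ones_like(np.asarray(u,float))],-1)
    R=np.array(d['R']);o=-R.T@np.array(d['t']); w=c@R
    return o+w*((z-o[2])/w[...,2])[...,None]
def cloud(d):
    v,u=np.mgrid[:480,:640];k=f(d);Z=d['z_map']
    c=np.stack([(u-d['cx'])/k*Z,(v-d['cy'])/k*Z,Z],-1)
    return (c-np.array(d['t']))@np.array(d['R'])
def proj(d,X):
    c=np.asarray(X)@np.array(d['R']).T+np.array(d['t']);k=f(d)
    return c[...,:2]/c[...,2:]*k+[d['cx'],d['cy']]
E
python3 - <<'E'
from h import *
o=get_obs(); print({k:np.round(v,3) for k,v in o.items()}); print(Ro.from_rotvec(o['orientation']).as_matrix().round(3))
for n in('top','scene'):
    d=grab_frame(n); save(n+'0',d['frame']); np.savez(n+'0.npz',**d); print(n,d['vfov'],np.round(d['R'],3).tolist(),np.round(d['t'],3))
E
```

```text
pics
{'clock': np.float64(0.0), 'joints': array([ 1.166,  0.478,  0.022,  1.556, -0.011,  1.109, -0.083]), 'qvel': array([-0.001, -0.001, -0.   , -0.002, -0.001,  0.001,  0.   ]), 'tau': array([ 0.0000e+00, -5.9645e+01,  1.6080e+00, -2.8120e+01,  1.2000e-02,
        9.0000e-03, -0.0000e+00]), 'tcp_pos': array([ 0.197, -0.645,  0.23 ]), 'orientation': array([-3.105e+00, -4.640e-01,  1.000e-03]), 'contact_force': array([-0.236, -0.066,  0.381]), 'moment': array([ 0.03 , -0.028, -0.059]), 'gripper_force': np.float64(0.0), 'grip_width': np.float64(0.085)}
[[ 0.956  0.293 -0.001]
 [ 0.293 -0.956  0.002]
 [-0.    -0.002 -1.   ]]
top 56.51667863641734 [[-0.107, -0.994, -0.005], [-0.971, 0.105, -0.215], [0.215, -0.018, -0.977]] [0.176 0.533 0.921]
scene 49.17697883636808 [[-0.727, -0.686, 0.017], [-0.345, 0.344, -0.873], [0.593, -0.641, -0.487]] [0.499 0.18  0.926]
```

View pics/top0.png

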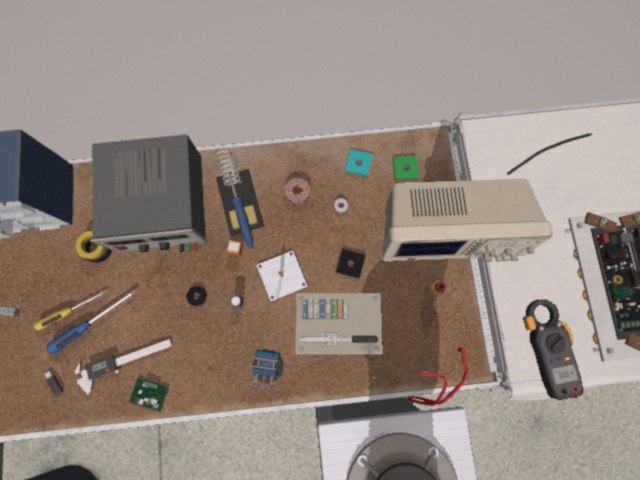

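View pics/scene0.png

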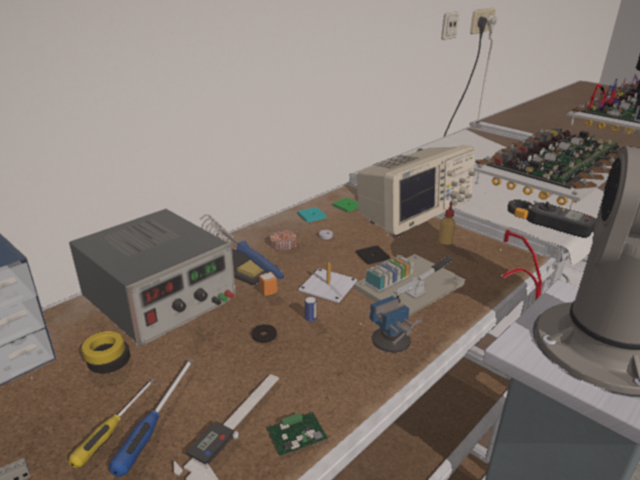

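Top view: the square plate is the black square at (350,263), since the turquoise (359,162) and green (405,167) squares are excluded by colour. The core is at (297,190). The steel collar is the small bright ring at (341,205). The round disc is the black ring at (196,296); the yellow and black tape roll at (93,245) is too big. The base is at (282,275), relay (234,247), capacitor (237,300), bottle (439,287).

I'll measure these and make one enlarged crop to confirm.

Run:
```python
from h import *
d=dict(np.load('top0.npz')); P=cloud(d); im=d['frame']
print('bench z', [P[v,u].round(3).tolist() for u,v in[(320,240),(220,350),(400,340)]])
for n,(u,v) in dict(sq=(345,268),core=(289,190),disc=(190,296),collar=(336,205),base=(270,290),relay=(234,247),cap=(237,300),bottle=(439,287),fixt=(340,325)).items(): print(n,P[v,u].round(3),im[v,u])
x0,y0=170,130;c=cv2.resize(im[130:330,170:440],None,fx=2.9,fy=2.9,interpolation=cv2.INTER_CUBIC);save('crop0',c)
# height-segmented blobs
H=P[...,2]; 
for zz,lo,hi in((8,.004,.013),(20,.014,.026)):
    m=((H>lo)&(H<hi)&(d['z_map']>0)&(P[...,0]>.4)).astype('uint8')
    k,l,s,ce=cv2.connectedComponentsWithStats(m)
    for i in range(1,k):
        if 60<s[i,4]<4000: 
            q=P[l==i]; print(zz,s[i].tolist(),ce[i].round(1),q[:,:2].min(0).round(3),q[:,:2].max(0).round(3),np.median(q[:,2]).round(4))
```

```text
bench z [[0.549, 0.111, -0.002], [0.326, 0.357, 0.0], [0.305, -0.041, -0.001]]
sq [0.476 0.061 0.007] [31 29 33]
core [0.671 0.17  0.02 ] [130 106  99]
disc [0.451 0.416 0.003] [31 29 32]
collar [0.626 0.065 0.011] [182 171 179]
base [0.445 0.235 0.006] [214 209 213]
relay [0.546 0.305 0.035] [210 203 192]
cap [0.428 0.305 0.04 ] [219 211 209]
bottle [ 0.405 -0.123  0.082] [93 31 29]
fixt [0.351 0.088 0.01 ] [165 155 140]
8 [437, 81, 203, 23, 362] [538.2  92.1] [ 0.858 -0.724] [ 0.864 -0.214] 0.0083
8 [234, 102, 202, 23, 368] [335.  112.5] [ 0.858 -0.209] [0.864 0.289] 0.0084
8 [135, 122, 98, 12, 188] [182.6 127.7] [0.859 0.293] [0.864 0.531] 0.0084
8 [453, 122, 17, 58, 153] [462.6 153.3] [ 0.655 -0.256] [ 0.804 -0.244] 0.0093
8 [79, 132, 55, 8, 97] [106.5 135.4] [0.859 0.535] [0.864 0.665] 0.0089
8 [346, 149, 27, 26, 445] [358.8 161.7] [ 0.694 -0.037] [0.762 0.031] 0.0066
8 [394, 155, 25, 24, 451] [406.  166.7] [ 0.674 -0.142] [ 0.733 -0.084] 0.0065
8 [70, 163, 4, 62, 127] [ 71.5 192.7] [0.648 0.68 ] [0.798 0.686] 0.0085
8 [234, 168, 31, 61, 659] [249.3 195.2] [0.591 0.236] [0.739 0
[... 592 characters left out ...]
.714] [0.864 0.758] 0.0201
20 [285, 177, 26, 26, 437] [297.6 189.5] [0.641 0.121] [0.702 0.18 ] 0.0188
20 [13, 184, 58, 49, 243] [ 52.2 216.1] [0.639 0.681] [0.742 0.813] 0.0189
20 [245, 204, 13, 21, 157] [251.3 214.1] [0.601 0.25 ] [0.648 0.276] 0.0195
20 [229, 210, 12, 20, 119] [234.3 219.2] [0.591 0.291] [0.636 0.313] 0.0198
20 [83, 236, 10, 16, 63] [ 86.8 243. ] [0.577 0.626] [0.609 0.647] 0.0188
20 [84, 248, 26, 14, 97] [ 99.7 255.5] [0.552 0.59 ] [0.579 0.649] 0.017
20 [0, 306, 18, 10, 131] [  7.7 310.6] [0.449 0.796] [0.473 0.833] 0.0202
20 [34, 307, 38, 23, 301] [ 50.8 318.3] [0.413 0.675] [0.455 0.758] 0.0181
20 [66, 319, 29, 14, 153] [ 80.5 326.2] [0.4   0.627] [0.422 0.688] 0.0197
```

View pics/crop0.png

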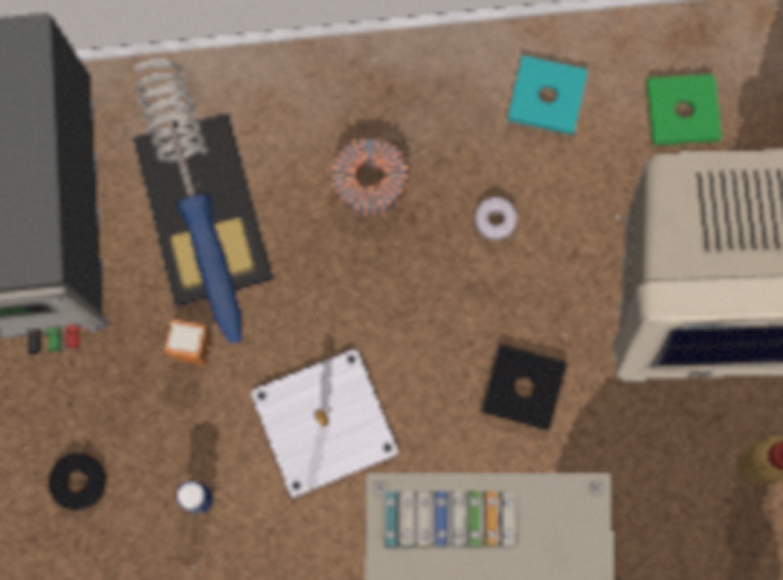

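The crop confirms the choice: the plain black square with a hole, the copper-wound ring, the small bare-metal ring and the black round disc. Next: accurate centres from colour masks and rays.

```bash
cat >> h.py <<'E'
def plan(p,ang=None,o=None):
    """tool-frame offset/rotation fractions to world point p, tool y at world angle ang (deg), pointing down"""
    o=o or get_obs(); R=Ro.from_rotvec(o['orientation']).as_matrix(); off=R.T@(np.array(p)-o['tcp_pos'])/.15
    r=np.zeros(3)
    if ang is not None:
        a=np.radians(ang); y=np.array([np.cos(a),np.sin(a),0]); z=np.array([0,0,-1.]); T=np.c_[np.cross(y,z),y,z]
        r=Ro.from_matrix(R.T@T).as_rotvec()/2
    return off.round(3).tolist(), r.round(4).tolist()
E
python3 - <<'E'
from h import *
d=dict(np.load('top0.npz')); im=d['frame'].astype(int); hsv=cv2.cvtColor(d['frame'],cv2.COLOR_RGB2HSV)
def big(mask,box,zt,n):
    m=np.zeros((480,640),'uint8'); x,y,w,h=box; m[y:y+h,x:x+w]=mask[y:y+h,x:x+w]
    c=max(cv2.findContours(m,cv2.RETR_EXTERNAL,cv2.CHAIN_APPROX_NONE)[0],key=cv2.contourArea)
    W=ray_plane(d,c[:,0,0],c[:,0,1],zt)[:,:2].astype('float32')
    (cx,cy),r=cv2.minEnclosingCircle(W); R=cv2.minAreaRect(W); print(n,'circ',round(cx,4),round(cy,4),round(r,4),'rect',np.round(R[0],4),np.round(R[1],4),round(R[2],1))
v=hsv[...,2]; s=hsv[...,1]
dark=(v<70)
big(dark,(330,240,45,45),.008,'sq'); big(dark,(182,280,30,30),.008,'disc')
P=cloud(d); H=P[...,2]
big((s<70)&(v>120),(330,193,24,24),.010,'collar')
big((s<40)&(v>150),(250,243,60,62),.006,'base')
big((H>.012),(280,170,35,35),.020,'core')
m=(H>.012)&(np.hypot(P[...,0]-.476,P[...,1]-.207)<.05); print('stud px',np.argwhere(m)[:,::-1].tolist(),P[m].round(3).tolist())
for n,b in dict(relay=(220,232,30,30),cap=(226,288,24,24)).items(): big(H>.025,b,.036,n)
big(H>.02,(425,270,30,35),.1,'bottle')
print(plan([.5,-.35,.33],0)); print(plan([.5,.14,.33],0))
E
```

```text
sq circ 0.4865 0.0486 0.0372 rect [0.4869 0.0482] [0.0542 0.0562] 67.8
disc circ 0.4509 0.401 0.0223 rect [0.4504 0.4007] [0.0429 0.0424] 83.8
collar circ 0.6245 0.0541 0.0182 rect [0.6246 0.0542] [0.0352 0.034 ] 83.8
base circ 0.4753 0.207 0.0619 rect [0.4755 0.2071] [0.0911 0.0911] 16.1
core circ 0.6701 0.1502 0.0313 rect [0.6701 0.1505] [0.0585 0.0612] 84.1
stud px [[279, 271], [280, 271], [281, 271], [279, 272], [280, 272], [281, 272], [282, 272], [279, 273], [280, 273], [281, 273], [282, 273], [280, 274], [281, 274], [282, 274], [283, 274], [280, 275], [281, 275], [282, 275], [283, 275]] [[0.479, 0.208, 0.052], [0.479, 0.206, 0.054], [0.479, 0.204, 0.052], [0.476, 0.208, 0.055], [0.476, 0.206, 0.055], [0.476, 0.204, 0.054], [0.477, 0.202, 0.049], [0.474, 0.208, 0.055], [0.475, 0.206, 0.049], [0.474, 0.204, 0.053], [0.475, 0.202, 0.045], [0.473, 0.207, 0.048], [0.473, 0.205, 0.045], [0.474, 0.203, 0.037], [0.476, 0.202, 0.018], [0.474, 0.208, 0.027], [0.472, 0.206, 0.034], [0.473, 0.204, 0.027], [0.475, 0.203, 0.015]]
relay circ 0.5472 0.3043 0.019 rect [0.5476 0.3039] [0.03   0.0279] 74.3
cap circ 0.4281 0.3068 0.0124 rect [0.427  0.3069] [0.0219 0.0211] 39.8
bottle circ 0.4028 -0.1121 0.0202 rect [ 0.4029 -0.1117] [0.0368 0.0333] 80.8
([2.505, -1.291, -0.662], [-0.0008, -0.0005, -0.637])
([3.461, -4.415, -0.657], [-0.0008, -0.0005, -0.637])
```

Request:
drive_tool:
  rows:
    - {"offset": [1,-0.5,-0.6],"rotation": [0,0,-0.637],"claw": 1}
    - {"offset": [1,-0.5,-0.6],"rotation": [0,0,-0.637],"claw": 1}
    - {"offset": [1,-0.5,-0.6],"rotation": [0,0,-0.637],"claw": 1}
    - {"offset": [1,-0.5,-0.6],"rotation": [0,0,-0.637],"claw": 1}
    - {"offset": [1,-0.5,-0.6],"rotation": [0,0,-0.637],"claw": 1}
    - {"offset": [1,-0.5,-0.6],"rotation": [0,0,-0.637],"claw": 1}
    - {"offset": [1,-0.5,-0.6],"rotation": [0,0,-0.637],"claw": 1}
    - {"offset": [1,-0.5,-0.6],"rotation": [0,0,-0.637],"claw": 1}
    - {"offset": [1,-0.5,-0.6],"rotation": [0,0,-0.637],"claw": 1}
    - {"offset": [1,-0.5,-0.6],"rotation": [0,0,-0.637],"claw": 1}
    - {"offset": [1,-0.5,-0.6],"rotation": [0,0,-0.637],"claw": 1}
    - {"offset": [1,-0.5,-0.6],"rotation": [0,0,-0.637],"claw": 1}

```text
clock: 1.1
tcp_pos: [0.3187, -0.5298, 0.3209]
orientation: [-2.223, -2.219, -0.0]
contact_force: [0.3, 0.6, 0.1]
grip_width: 0.0854
gripper_force: 0.0
```

Request:
drive_tool:
  rows:
    - {"offset": [1,0.7,0],"rotation": [0,0,0],"claw": 1}
    - {"offset": [1,0.7,0],"rotation": [0,0,0],"claw": 1}
    - {"offset": [1,0.7,0],"rotation": [0,0,0],"claw": 1}
    - {"offset": [1,0.7,0],"rotation": [0,0,0],"claw": 1}
    - {"offset": [1,0.7,0],"rotation": [0,0,0],"claw": 1}
    - {"offset": [1,0.7,0],"rotation": [0,0,0],"claw": 1}

```text
clock: 1.6
tcp_pos: [0.4277, -0.3745, 0.3216]
orientation: [2.215, 2.227, 0.004]
contact_force: [-0.6, 0.5, 0.2]
grip_width: 0.0857
gripper_force: 0.0
```

Request:
drive_tool:
  rows:
    - {"offset": [1,0.4,0],"rotation": [0,0,0],"claw": 1}
    - {"offset": [1,0.4,0],"rotation": [0,0,0],"claw": 1}
    - {"offset": [1,0.4,0],"rotation": [0,0,0],"claw": 1}
    - {"offset": [1,0.4,0],"rotation": [0,0,0],"claw": 1}
    - {"offset": [1,0.4,0],"rotation": [0,0,0],"claw": 1}
    - {"offset": [1,0.4,0],"rotation": [0,0,0],"claw": 1}

```text
clock: 2.1
tcp_pos: [0.4845, -0.2283, 0.3215]
orientation: [2.22, 2.223, 0.0]
contact_force: [-0.0, -1.3, -0.9]
grip_width: 0.0855
gripper_force: 0.0
```

Request:
drive_tool:
  rows:
    - {"offset": [1,0,0],"rotation": [0,0,0],"claw": 1}
    - {"offset": [1,0,0],"rotation": [0,0,0],"claw": 1}
    - {"offset": [1,0,0],"rotation": [0,0,0],"claw": 1}
    - {"offset": [1,0,0],"rotation": [0,0,0],"claw": 1}
    - {"offset": [1,0,0],"rotation": [0,0,0],"claw": 1}
    - {"offset": [1,0,0],"rotation": [0,0,0],"claw": 1}

```text
clock: 2.6
tcp_pos: [0.4838, -0.0807, 0.3214]
orientation: [2.222, 2.219, -0.001]
contact_force: [0.3, -0.5, 0.2]
grip_width: 0.0858
gripper_force: 0.0
```

Request:
drive_tool:
  rows:
    - {"offset": [0.85,0,0.5],"rotation": [0,0,0],"claw": 1}
    - {"offset": [0.85,0,0.5],"rotation": [0,0,0],"claw": 1}
    - {"offset": [0.85,0,0.5],"rotation": [0,0,0],"claw": 1}
    - {"offset": [0.85,0,0.5],"rotation": [0,0,0],"claw": 1}
    - {"offset": [0.85,0,0.5],"rotation": [0,0,0],"claw": 1}
    - {"offset": [0.85,0,0.5],"rotation": [0,0,0],"claw": 1}
    - {"offset": [0.85,0,0.5],"rotation": [0,0,0],"claw": 1}

```text
clock: 3.18
tcp_pos: [0.4847, 0.0446, 0.2464]
orientation: [2.226, 2.216, -0.001]
contact_force: [0.1, -0.5, 0.4]
grip_width: 0.0853
gripper_force: 0.0
```

```bash
cat >> h.py <<'E'
def wray(d,u,v,z):
    k=f(d); x=np.asarray(u,float)-d['cx']; y=np.asarray(v,float)-d['cy']; r=np.hypot(x,y)+1e-9; th=r/k
    c=np.stack([x/r*np.sin(th),y/r*np.sin(th),np.cos(th)],-1); R=np.array(d['R']);o=-R.T@np.array(d['t']); w=c@R
    return o+w*((z-o[2])/w[...,2])[...,None]
def wproj(d,X):
    c=np.asarray(X,float)@np.array(d['R']).T+np.array(d['t']); r=np.hypot(c[...,0],c[...,1]); th=np.arctan2(r,c[...,2])
    return c[...,:2]/r[...,None]*(th*f(d))[...,None]+[d['cx'],d['cy']]
E
python3 - <<'E'
from h import *
o=get_obs(); print(o['clock'],o['tcp_pos'])
d=grab_frame('wrist'); save('w0',d['frame']); np.savez('w0.npz',**d); print(d['vfov'],d['cx'],d['cy'],-np.array(d['R']).T@d['t'],np.round(d['R'],3).tolist())
for n,p in dict(sq=[.487,.048,.008],stud=[.4755,.207,.058],base=[.4755,.207,.006],core=[.67,.15,.02],collar=[.6245,.054,.01],tcp=o['tcp_pos']).items(): print(n,wproj(d,p).round(1))
E
```

```text
3.1833 [0.48473447 0.04463368 0.24635812]
65.70646984690485 321.0663472231239 239.94440880324026 [0.48410344 0.11868631 0.38951397] [[1.0, -0.005, 0.0], [-0.005, -0.956, 0.292], [-0.001, -0.292, -0.956]]
sq [324.1 197.8]
stud [310.6  33.1]
base [312.   45.7]
core [497.5 108. ]
collar [451.6 193.8]
tcp [323.3 307.2]
```

View pics/w0.png

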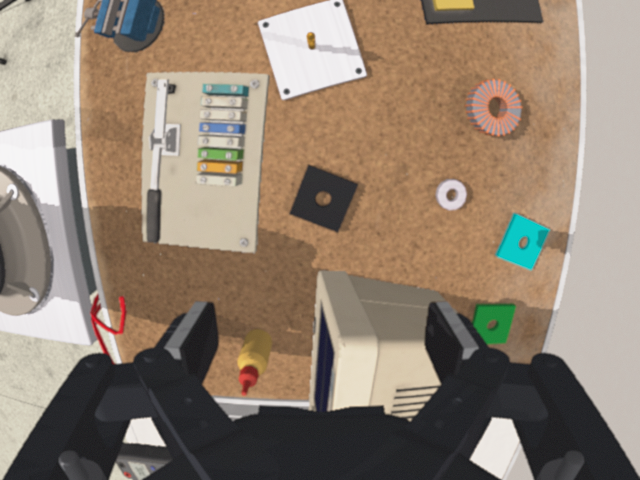

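Wrist view: the square plate is at (324,198), turned about 20°; stud at (311,40), core (496,107), collar (452,195). All agree with the top-camera predictions. Refining from this view.

```bash
cat >> h.py <<'E'
def wmeas(d,mask,c,rad,zt,n):
    m=np.zeros((480,640),'uint8'); cv2.circle(m,(int(c[0]),int(c[1])),rad,1,-1); m=(m&mask.astype('uint8'))
    q=max(cv2.findContours(m,cv2.RETR_EXTERNAL,cv2.CHAIN_APPROX_NONE)[0],key=cv2.contourArea)
    W=wray(d,q[:,0,0],q[:,0,1],zt)[:,:2].astype('float32'); (cx,cy),r=cv2.minEnclosingCircle(W); R=cv2.minAreaRect(W)
    print(n,'circ',round(cx,4),round(cy,4),round(r,4),'rect',np.round(R[0],4),np.round(R[1],4),round(R[2],1)); return m
E
python3 - <<'E'
from h import *
d=dict(np.load('w0.npz')); hsv=cv2.cvtColor(d['frame'],cv2.COLOR_RGB2HSV); h,s,v=[hsv[...,i] for i in range(3)]
wmeas(d,v<70,(324,198),42,.008,'sq')
wmeas(d,(s<45)&(v>130),(452,195),24,.010,'collar')
wmeas(d,(s<45)&(v>120),(313,48),62,.006,'base')
wmeas(d,((h<9)&(s>60)&(v>110))|((s<60)&(v>90)),(496,107),36,.018,'core')
m=(s>110)&(v>60)&(h<25); yy,xx=np.nonzero(m[28:55,300:322]); print('stud px',xx.min()+300,xx.max()+300,yy.min()+28,yy.max()+28); print(wray(d,(xx.min()+xx.max())/2+300,yy.min()+28+2,.058), wray(d,(xx.min()+xx.max())/2+300,yy.max()+28,.006))
E
```

```text
sq circ 0.4861 0.0473 0.0374 rect [0.486  0.0473] [0.055  0.0542] 68.3
collar circ 0.6241 0.0536 0.0181 rect [0.6241 0.0536] [0.0353 0.033 ] 1.9
base circ 0.475 0.2063 0.0629 rect [0.4751 0.2061] [0.091 0.091] 16.4
core circ 0.6672 0.1498 0.0337 rect [0.6675 0.151 ] [0.0592 0.066 ] 80.3
stud px 307 314 33 48
[0.47537432 0.20517521 0.058     ] [0.47395581 0.20453509 0.006     ]
```

Request:
drive_tool:
  force: 35
  rows:
    - {"offset": [0.02,0.01,1],"rotation": [0,0,0.189],"claw": 0.8}
    - {"offset": [0.02,0.01,1],"rotation": [0,0,0.189],"claw": 0.8}
    - {"offset": [0.02,0.01,1],"rotation": [0,0,0.189],"claw": 0.8}
    - {"offset": [0.02,0.01,1],"rotation": [0,0,0.189],"claw": 0.8}
    - {"offset": [0.02,0.01,1],"rotation": [0,0,0.189],"claw": 0.8}
    - {"offset": [0.02,0.01,1],"rotation": [0,0,0.189],"claw": 0.8}
    - {"offset": [0.02,0.01,1],"rotation": [0,0,0.189],"claw": 0.8}
    - {"offset": [0.02,0.01,1],"rotation": [0,0,0.189],"claw": 0.8}

```text
clock: 3.9
tcp_pos: [0.4874, 0.0502, 0.0986]
orientation: [2.598, 1.762, 0.006]
contact_force: [0.5, -0.3, -0.2]
grip_width: 0.0681
gripper_force: 0.0
```

Run:
```python
from h import *
o=get_obs(); print(o['clock'],o['tcp_pos'],o['grip_width']); print(plan([.486,.0475,.002],-21.7,o))
d=grab_frame('wrist'); save('w1',d['frame']); np.savez('w1.npz',**d)
hsv=cv2.cvtColor(d['frame'],cv2.COLOR_RGB2HSV);c=wproj(d,[.486,.0475,.008]);print(c)
wmeas(d,hsv[...,2]<70,c,85,.008,'sq')
```

```text
3.9 [0.48742414 0.05023445 0.09856306] 0.0680906677800336
([-0.022, -0.005, 0.644], [0.0019, -0.0008, -0.0001])
[321.19082223 248.11517149]
sq circ 0.486 0.0477 0.0387 rect [0.4862 0.0479] [0.056 0.055] 68.2
```

View pics/w1.png

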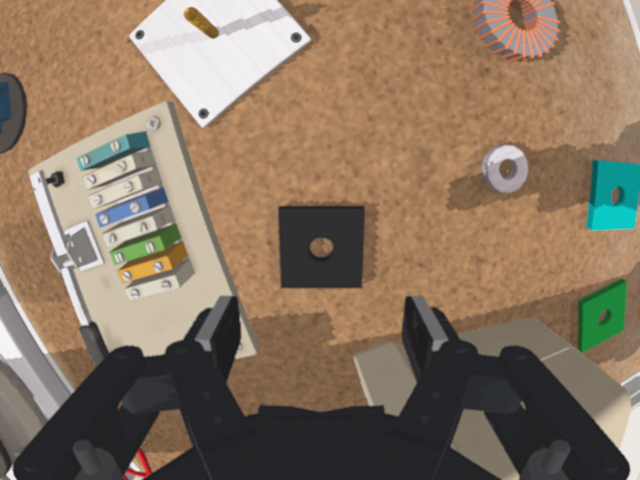

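The plate at (321,247) is square to the fingers. Descending and closing.

Request:
drive_tool:
  force: 35
  rows:
    - {"offset": [-0.02,-0.005,0.25],"rotation": [0,0,0],"claw": 0.8}
    - {"offset": [-0.02,-0.005,0.45],"rotation": [0,0,0],"claw": 0.8}
    - {"offset": [-0.02,-0.005,0.55],"rotation": [0,0,0],"claw": 0.8}
    - {"offset": [-0.02,-0.005,0.61],"rotation": [0,0,0],"claw": 0.8}
    - {"offset": [-0.02,-0.005,0.64],"rotation": [0,0,0],"claw": 0.8}
    - {"offset": [-0.02,-0.005,0.645],"rotation": [0,0,0],"claw": 0.8}
    - {"offset": [-0.02,-0.005,0.645],"rotation": [0,0,0],"claw": 0.8}

```text
clock: 4.53
tcp_pos: [0.4847, 0.0482, 0.0006]
orientation: [2.598, 1.764, 0.003]
contact_force: [-0.9, 0.3, -0.1]
grip_width: 0.0687
gripper_force: 0.0
```

Request:
drive_tool:
  rows:
    - {"offset": [0,0,0],"rotation": [0,0,0],"claw": 0.5}
    - {"offset": [0,0,0],"rotation": [0,0,0],"claw": 0.5}
    - {"offset": [0,0,0],"rotation": [0,0,0],"claw": 0.5}
    - {"offset": [0,0,0],"rotation": [0,0,0],"claw": 0.5}
    - {"offset": [0,0,0],"rotation": [0,0,0],"claw": 0.5}
    - {"offset": [0,0,0],"rotation": [0,0,0],"claw": 0.5}

```text
clock: 5.03
tcp_pos: [0.4848, 0.0482, 0.0011]
orientation: [2.598, 1.764, 0.003]
contact_force: [-1.6, -0.2, 7.9]
grip_width: 0.0546
gripper_force: 35.3
```

Request:
drive_tool:
  rows:
    - {"offset": [0,0,-0.1],"rotation": [0,0,0],"claw": 0.5}
    - {"offset": [0,0,-0.3],"rotation": [0,0,0],"claw": 0.5}
    - {"offset": [0,0,-0.5],"rotation": [0,0,0],"claw": 0.5}
    - {"offset": [0,0,-0.7],"rotation": [0,0,0],"claw": 0.5}
    - {"offset": [0,0,-0.8],"rotation": [0,0,0],"claw": 0.5}
    - {"offset": [0,0,-0.8],"rotation": [0,0,0],"claw": 0.5}
    - {"offset": [0,0,-0.8],"rotation": [0,0,0],"claw": 0.5}

```text
clock: 5.62
tcp_pos: [0.4844, 0.0479, 0.1209]
orientation: [2.598, 1.763, 0.004]
contact_force: [-0.9, 0.5, -1.5]
grip_width: 0.0541
gripper_force: 37.3
```

Run:
```python
from h import *
o=get_obs(); print(o['clock'],o['tcp_pos'],o['grip_width'],o['gripper_force']); print(plan([.475,.206,.12],-21.7,o))
d=grab_frame('wrist'); save('w2',d['frame'])
```

```text
5.6167 [0.48444738 0.04790426 0.12088968] 0.05413560988407983 37.27238416671753
([0.956, -0.448, 0.005], [0.0016, -0.0005, 0.0001])
```

View pics/w2.png

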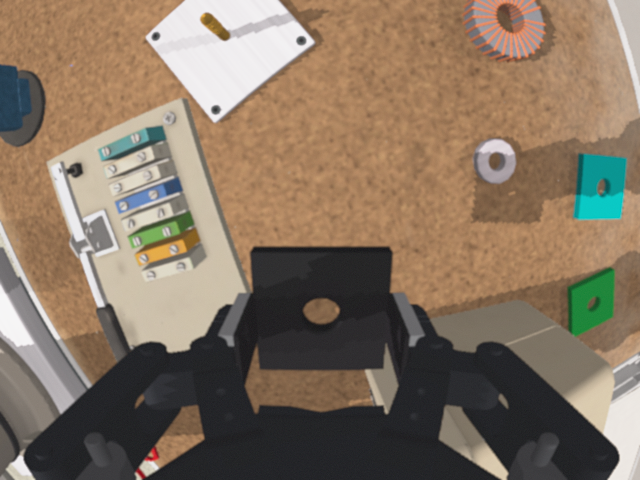

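The plate is held level, its hole at (321,311), centred between the fingers. Carrying it to the stud.

Request:
drive_tool:
  rows:
    - {"offset": [0.24,-0.112,0],"rotation": [0,0,0],"claw": 0.5}
    - {"offset": [0.48,-0.224,0],"rotation": [0,0,0],"claw": 0.5}
    - {"offset": [0.72,-0.336,0],"rotation": [0,0,0],"claw": 0.5}
    - {"offset": [0.88,-0.41,0],"rotation": [0,0,0],"claw": 0.5}
    - {"offset": [0.956,-0.448,0],"rotation": [0,0,0],"claw": 0.5}
    - {"offset": [0.956,-0.448,0],"rotation": [0,0,0],"claw": 0.5}
    - {"offset": [0.956,-0.448,0],"rotation": [0,0,0],"claw": 0.5}

```text
clock: 6.25
tcp_pos: [0.4734, 0.2055, 0.1184]
orientation: [2.598, 1.766, -0.004]
contact_force: [0.7, -0.4, -1.0]
grip_width: 0.0545
gripper_force: 37.3
```

Run:
```python
from h import *
o=get_obs(); print(o['clock'],o['tcp_pos'],o['grip_width'],o['gripper_force']); print(plan([.475,.206,.008],-21.7,o))
d=grab_frame('wrist'); save('w3',d['frame'][150:400,200:450].repeat(2,0).repeat(2,1)); print(wproj(d,[.475,.206,.058]),wproj(d,[.475,.206,.006]))
```

```text
6.25 [0.47335395 0.20552539 0.11841847] 0.05445869492504972 37.27014899253845
([0.009, 0.01, 0.736], [-0.0007, 0.001, 0.0009])
[324.91173764 257.07918299] [324.25417244 232.54829706]
```

View pics/w3.png

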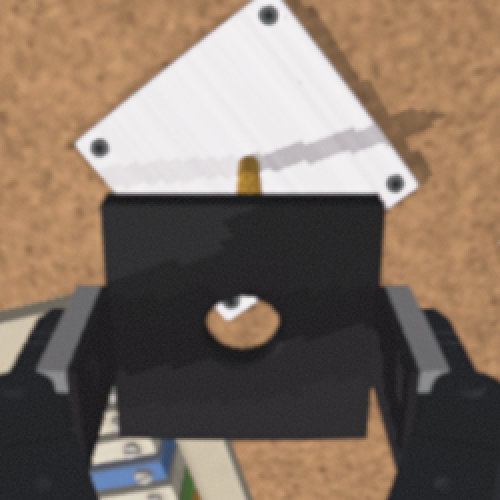

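Request:
drive_tool:
  rows:
    - {"offset": [0.008,0.008,0.15],"rotation": [0,0,0],"claw": 0.5}
    - {"offset": [0.008,0.008,0.27],"rotation": [0,0,0],"claw": 0.5}
    - {"offset": [0.008,0.008,0.34],"rotation": [0,0,0],"claw": 0.5}
    - {"offset": [0.008,0.008,0.4],"rotation": [0,0,0],"claw": 0.5}
    - {"offset": [0.008,0.008,0.46],"rotation": [0,0,0],"claw": 0.5}
    - {"offset": [0.008,0.008,0.52],"rotation": [0,0,0],"claw": 0.5}
    - {"offset": [0.008,0.008,0.58],"rotation": [0,0,0],"claw": 0.5}
    - {"offset": [0.008,0.008,0.64],"rotation": [0,0,0],"claw": 0.5}
    - {"offset": [0.008,0.008,0.69],"rotation": [0,0,0],"claw": 0.5}
    - {"offset": [0.008,0.008,0.72],"rotation": [0,0,0],"claw": 0.5}
    - {"offset": [0.008,0.008,0.735],"rotation": [0,0,0],"claw": 0.5}
    - {"offset": [0.008,0.008,0.735],"rotation": [0,0,0],"claw": 0.5}
    - {"offset": [0.008,0.008,0.735],"rotation": [0,0,0],"claw": 0.5}

```text
clock: 7.38
tcp_pos: [0.4758, 0.207, 0.0094]
orientation: [2.599, 1.765, 0.0]
contact_force: [0.4, 0.4, -0.6]
grip_width: 0.0541
gripper_force: 37.3
```

Request:
drive_tool:
  rows:
    - {"offset": [0,0,0.008],"rotation": [0,0,0],"claw": 0.5}
    - {"offset": [0,0,0.008],"rotation": [0,0,0],"claw": 0.5}
    - {"offset": [0,0,0.008],"rotation": [0,0,0],"claw": 0.85}
    - {"offset": [0,0,0.008],"rotation": [0,0,0],"claw": 0.85}
    - {"offset": [0,0,0.008],"rotation": [0,0,0],"claw": 0.85}
    - {"offset": [0,0,0.008],"rotation": [0,0,0],"claw": 0.85}
    - {"offset": [0,0,0.008],"rotation": [0,0,0],"claw": 0.85}
    - {"offset": [0,0,0.008],"rotation": [0,0,0],"claw": 0.85}

```text
clock: 8.05
tcp_pos: [0.4757, 0.2068, 0.0082]
orientation: [2.599, 1.764, 0.0]
contact_force: [0.1, -0.7, 0.6]
grip_width: 0.073
gripper_force: 0.0
```

Request:
drive_tool:
  rows:
    - {"offset": [0,0,-0.15],"rotation": [0,0,0],"claw": 1}
    - {"offset": [0,0,-0.4],"rotation": [0,0,0],"claw": 1}
    - {"offset": [0,0,-0.65],"rotation": [0,0,0],"claw": 1}
    - {"offset": [0,0,-0.9],"rotation": [0,0,0],"claw": 1}
    - {"offset": [0,0,-1],"rotation": [0,0,0],"claw": 1}
    - {"offset": [0,0,-1],"rotation": [0,0,0],"claw": 1}

```text
clock: 8.55
tcp_pos: [0.478, 0.2082, 0.1624]
orientation: [2.598, 1.763, 0.012]
contact_force: [0.6, 0.8, 0.6]
grip_width: 0.0854
gripper_force: 0.0
```

Run:
```python
from h import *
o=get_obs(); print(o['clock'],o['tcp_pos'],o['grip_width'],o['gripper_force']); 
d=grab_frame('wrist'); np.savez('w4.npz',**d); save('w4',d['frame'])
hsv=cv2.cvtColor(d['frame'],cv2.COLOR_RGB2HSV);h,s,v=[hsv[...,i] for i in range(3)]
c=wproj(d,[.475,.206,.014]); print(c)
wmeas(d,v<70,c,75,.014,'sq')
c=wproj(d,[.668,.150,.02]); print('core px',c)
print(plan([.668,.150,.15],0,o))
t=grab_frame('top'); P=cloud(t); m=(P[...,2]>.01)&(P[...,2]<.018)&(np.hypot(P[...,0]-.475,P[...,1]-.206)<.045); print(m.sum(),np.median(P[m],0))
```

```text
8.55 [0.47800429 0.20824294 0.16237171] 0.08544021072501408 0.0
[318.51247617 226.75815244]
sq circ 0.4753 0.2067 0.0376 rect [0.4751 0.2069] [0.0539 0.0534] 68.2
core px [542.38067875 208.81788169]
([0.106, 1.32, 0.091], [0.0033, -0.0021, -0.1891])
0 [nan nan nan]
  return _methods._mean(a, axis=axis, dtype=dtype,
  ret = um.true_divide(
```

View pics/w4.png

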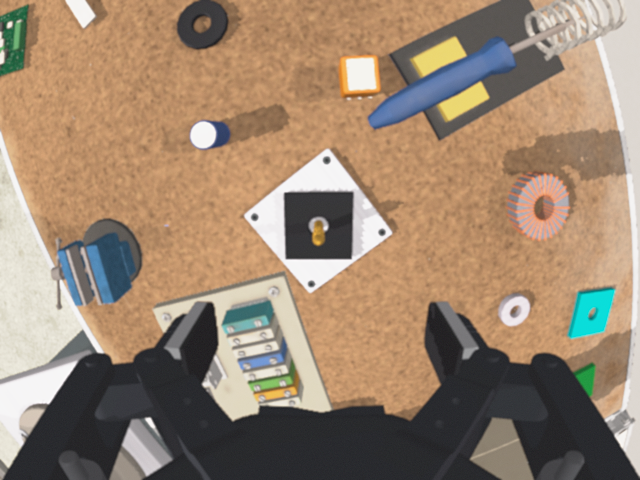

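The plate sits flat around the stud at (319,226). The core is at (541,206); moving over it.

Request:
drive_tool:
  rows:
    - {"offset": [0.08,1,0.1],"rotation": [0,0,-0.189],"claw": 1}
    - {"offset": [0.08,1,0.1],"rotation": [0,0,-0.189],"claw": 1}
    - {"offset": [0.08,1,0.1],"rotation": [0,0,-0.189],"claw": 1}
    - {"offset": [0.08,1,0.1],"rotation": [0,0,-0.189],"claw": 1}
    - {"offset": [0.08,1,0.1],"rotation": [0,0,-0.189],"claw": 1}
    - {"offset": [0.08,1,0.1],"rotation": [0,0,-0.189],"claw": 1}
    - {"offset": [0.08,1,0.1],"rotation": [0,0,-0.189],"claw": 1}

```text
clock: 9.23
tcp_pos: [0.6178, 0.163, 0.1412]
orientation: [-2.219, -2.221, 0.004]
contact_force: [-0.1, 0.1, 1.3]
grip_width: 0.0854
gripper_force: 0.0
```

Run:
```python
from h import *
o=get_obs(); print(o['clock'],o['tcp_pos'],o['grip_width'],o['gripper_force']); 
d=grab_frame('wrist'); np.savez('w5.npz',**d); save('w5',d['frame'])
hsv=cv2.cvtColor(d['frame'],cv2.COLOR_RGB2HSV);h,s,v=[hsv[...,i] for i in range(3)]
c=wproj(d,[.668,.150,.02]); print('core px',c)
wmeas(d,(h<10)&(s>60)&(v>140)|(s<50)&(v>60),c,55,.018,'core')
# bore: dark/bench inside; depth based
Z=d['z_map']; print(Z.min(),Z.max(), Z[int(c[1]),int(c[0])+28],Z[int(c[1]),int(c[0])])
print(plan([.669,.150,.08],0,o))
```

```text
9.2333 [0.6178364  0.16299106 0.1411866 ] 0.08538907237946544 0.0
core px [389.18818653 248.09875566]
core circ 0.672 0.1473 0.0303 rect [0.6775 0.1377] [0.0604 0.0308] 30.2
0.0 1.7244145 0.27822772 0.2979929
([-0.087, 0.342, 0.407], [-0.0018, 0.0001, 0.0004])
```

View pics/w5.png

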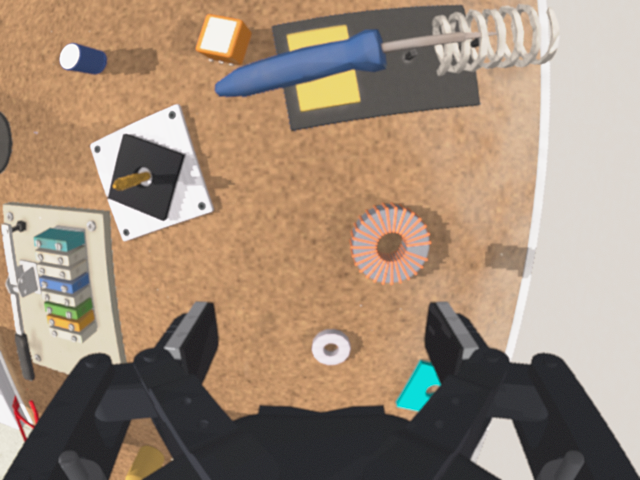

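The core's bore is at (391,245), the collar at (331,347). Getting the core centre from depth points above the bench.

```bash
cat >> h.py <<'E'
def wcloud(d):
    v,u=np.mgrid[:480,:640]; k=f(d); x=u-d['cx'];y=v-d['cy'];r=np.hypot(x,y)+1e-9;th=r/k; Z=d['z_map']
    c=np.stack([x/r*np.tan(th)*Z,y/r*np.tan(th)*Z,Z],-1)
    return (c-np.array(d['t']))@np.array(d['R'])
def dmeas(d,p,rad,zlo,zhi,P=None):
    P=wcloud(d) if P is None else P; m=(np.hypot(P[...,0]-p[0],P[...,1]-p[1])<rad)&(P[...,2]>zlo)&(P[...,2]<zhi)&(d['z_map']>0)
    q=P[m]; (cx,cy),r=cv2.minEnclosingCircle(q[:,:2].astype('float32')); return np.round([cx,cy,r,(q[:,0].min()+q[:,0].max())/2,(q[:,1].min()+q[:,1].max())/2,np.percentile(q[:,2],90)],4)
E
python3 - <<'E'
from h import *
d=dict(np.load('w5.npz'))
print('core',dmeas(d,[.669,.151],.045,.015,.03)); print('collar',dmeas(d,[.6245,.054],.028,.006,.02)); print('sq',dmeas(d,[.475,.206],.04,.011,.018)); print('stud',dmeas(d,[.475,.206],.02,.03,.07))
t=dict(np.load('top0.npz')); print(dmeas(t,[.669,.151],.045,.015,.03,cloud(t)))
d=dict(np.load('w4.npz'));print('stud',dmeas(d,[.475,.206],.02,.03,.07)); print('disc',dmeas(d,[.4505,.4005],.03,.005,.02))
E
```

```text
core [0.6689 0.1513 0.0316 0.6693 0.1514 0.0217]
collar [0.6248 0.0539 0.0174 0.6248 0.054  0.0116]
sq [0.4753 0.2065 0.0397 0.4752 0.2066 0.0155]
stud [0.4765 0.2043 0.0024 0.4764 0.2066 0.0564]
[0.6708 0.1496 0.0315 0.6712 0.1503 0.0211]
stud [0.4751 0.2062 0.0044 0.4751 0.207  0.0574]
disc [0.4491 0.4016 0.0228 0.4495 0.4016 0.0094]
```

Request:
drive_tool:
  force: 45
  rows:
    - {"offset": [-0.08,0.341,0.2],"rotation": [0,0,0],"claw": 1}
    - {"offset": [-0.08,0.341,0.4],"rotation": [0,0,0],"claw": 1}
    - {"offset": [-0.08,0.341,0.4],"rotation": [0,0,0],"claw": 1}
    - {"offset": [-0.08,0.341,0.4],"rotation": [0,0,0],"claw": 1}
    - {"offset": [-0.08,0.341,0.4],"rotation": [0,0,0],"claw": 1}

```text
clock: 9.7
tcp_pos: [0.6694, 0.1523, 0.0838]
orientation: [-2.218, -2.223, -0.0]
contact_force: [0.4, 0.3, 0.1]
grip_width: 0.0852
gripper_force: 0.0
```

Run:
```python
from h import *
o=get_obs(); print(o['clock'],o['tcp_pos'])
d=grab_frame('wrist'); c=dmeas(d,[.669,.151],.045,.015,.03); print(c); print(plan([c[0],c[1],.003],0,o))
```

```text
9.7 [0.66944085 0.1523162  0.08379464]
[0.6694 0.1515 0.0313 0.6696 0.1516 0.0217]
([-0.006, 0.0, 0.539], [-0.0003, -0.0004, 0.001])
```

Request:
drive_tool:
  rows:
    - {"offset": [-0.005,0,0.2],"rotation": [0,0,0],"claw": 1}
    - {"offset": [-0.005,0,0.38],"rotation": [0,0,0],"claw": 1}
    - {"offset": [-0.005,0,0.48],"rotation": [0,0,0],"claw": 1}
    - {"offset": [-0.005,0,0.53],"rotation": [0,0,0],"claw": 1}
    - {"offset": [-0.005,0,0.54],"rotation": [0,0,0],"claw": 1}
    - {"offset": [-0.005,0,0.54],"rotation": [0,0,0],"claw": 1}
    - {"offset": [-0.005,0,0.54],"rotation": [0,0,0],"claw": 0.6}
    - {"offset": [-0.005,0,0.54],"rotation": [0,0,0],"claw": 0.6}
    - {"offset": [-0.005,0,0.54],"rotation": [0,0,0],"claw": 0.6}
    - {"offset": [-0.005,0,0.54],"rotation": [0,0,0],"claw": 0.6}
    - {"offset": [-0.005,0,0.54],"rotation": [0,0,0],"claw": 0.6}
    - {"offset": [-0.005,0,0.54],"rotation": [0,0,0],"claw": 0.6}
    - {"offset": [-0.005,0,0.54],"rotation": [0,0,0],"claw": 0.6}
    - {"offset": [-0.005,0,0.54],"rotation": [0,0,0],"claw": 0.6}

```text
clock: 10.92
tcp_pos: [0.6718, 0.1503, 0.0039]
orientation: [2.221, 2.22, 0.003]
contact_force: [-0.6, -0.5, 7.4]
grip_width: 0.0573
gripper_force: 49.4
```

Request:
drive_tool:
  rows:
    - {"offset": [0,0,-0.05],"rotation": [0,0,0],"claw": 0.6}
    - {"offset": [0,0,-0.15],"rotation": [0,0,0],"claw": 0.6}
    - {"offset": [0,0,-0.3],"rotation": [0,0,0],"claw": 0.6}
    - {"offset": [0,0,-0.5],"rotation": [0,0,0],"claw": 0.6}
    - {"offset": [0,0,-0.7],"rotation": [0,0,0],"claw": 0.6}
    - {"offset": [0,0,-0.8],"rotation": [0,0,0],"claw": 0.6}
    - {"offset": [0,0,-0.8],"rotation": [0,0,0],"claw": 0.6}
    - {"offset": [0,0,-0.8],"rotation": [0,0,0],"claw": 0.6}

```text
clock: 11.58
tcp_pos: [0.6709, 0.1498, 0.1229]
orientation: [2.221, 2.22, 0.002]
contact_force: [-0.1, 0.2, -2.9]
grip_width: 0.057
gripper_force: 48.6
```

Run:
```python
from h import *
o=get_obs(); print(o['clock'],o['tcp_pos'],o['grip_width'],o['gripper_force'],o['contact_force'])
print(plan([.4755,.2065,.125],0,o))
d=grab_frame('wrist'); save('w6',d['frame'][120:420,140:540].repeat(2,0).repeat(2,1)[:600,:800])
print(dmeas(d,o['tcp_pos'],.045,o['tcp_pos'][2]+.008,o['tcp_pos'][2]+.03))
```

```text
11.5833 [0.67091359 0.14975881 0.12285624] 0.0570403154480932 48.61670603044331 [-0.13271084  0.24780837 -2.8783357 ]
([0.378, -1.303, -0.016], [0.0008, 0.0, -0.0001])
[0.6699 0.156  0.0425 0.6699 0.1512 0.1412]
```

View pics/w6.png

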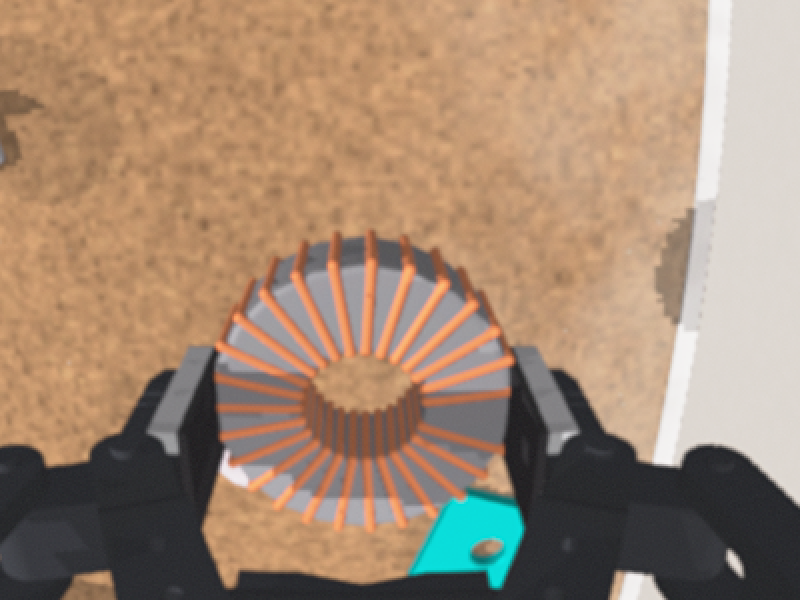

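The core is held level; its outer rim runs from (217,390) to (510,390) in the crop, bore around (362,405). Checking its y centre against the tool.

Run:
```python
from h import *
o=get_obs(); d=grab_frame('wrist'); z=o['tcp_pos'][2]+.017
for n,(u,v) in dict(of=(366,262),on=(366,527),bf=(362,354),bn=(362,458),bl=(303,395),br=(422,395)).items(): print(n,(wray(d,140+u/2,120+v/2,z)-o['tcp_pos']).round(4)[:2])
P=wcloud(d); m=(np.hypot(P[...,0]-.671,P[...,1]-.15)<.04)&(P[...,2]>.125)&(abs(P[...,0]-.671)<.024); q=P[m]; print(q.min(0),q.max(0),np.percentile(q[:,2],[5,50,95]))
A=q[q[:,2]>.134]; print(np.linalg.lstsq(np.c_[A[:,:2]-A[:,:2].mean(0),np.ones(len(A))],A[:,2],rcond=None)[0])
```

```text
of [-0.0003  0.0314]
on [-0.0002 -0.0285]
bf [-0.001   0.0131]
bn [-0.001  -0.0104]
bl [-0.0124  0.0042]
br [0.0106 0.0042]
[0.64700403 0.11967766 0.12500398] [0.69499493 0.18168641 0.2269952 ] [0.13494507 0.19966463 0.2226126 ]
[0.01039472 1.29831865 0.18143747]
```

Request:
drive_tool:
  rows:
    - {"offset": [0.05,-0.2,0],"rotation": [0,0,0],"claw": 0.6}
    - {"offset": [0.12,-0.45,0],"rotation": [0,0,0],"claw": 0.6}
    - {"offset": [0.2,-0.7,0],"rotation": [0,0,0],"claw": 0.6}
    - {"offset": [0.26,-0.9,0],"rotation": [0,0,0],"claw": 0.6}
    - {"offset": [0.28,-1,0],"rotation": [0,0,0],"claw": 0.6}
    - {"offset": [0.28,-1,0],"rotation": [0,0,0],"claw": 0.6}

```text
clock: 12.18
tcp_pos: [0.5152, 0.1927, 0.1203]
orientation: [-2.214, -2.225, 0.008]
contact_force: [-1.0, -0.0, -2.3]
grip_width: 0.057
gripper_force: 48.8
```

Request:
drive_tool:
  rows:
    - {"offset": [0.03,-0.1,0],"rotation": [0,0,0],"claw": 0.6}
    - {"offset": [0.06,-0.2,0.1],"rotation": [0,0,0],"claw": 0.6}
    - {"offset": [0.09,-0.3,0.2],"rotation": [0,0,0],"claw": 0.6}
    - {"offset": [0.09,-0.3,0.2],"rotation": [0,0,0],"claw": 0.6}
    - {"offset": [0.09,-0.3,0.2],"rotation": [0,0,0],"claw": 0.6}
    - {"offset": [0.09,-0.3,0.2],"rotation": [0,0,0],"claw": 0.6}

```text
clock: 12.68
tcp_pos: [0.4764, 0.205, 0.0917]
orientation: [-2.222, -2.221, 0.001]
contact_force: [0.3, -1.1, -1.4]
grip_width: 0.0573
gripper_force: 48.9
```

Run:
```python
from h import *
o=get_obs(); print(o['clock'],o['tcp_pos'],o['grip_width'],o['gripper_force'])
print(plan([.476,.2052,.018],0,o))
```

```text
12.6833 [0.47644865 0.20499685 0.09172656] 0.057278352103902856 48.913985376711935
([0.001, -0.003, 0.492], [-0.0002, 0.0001, -0.0003])
```

Request:
drive_tool:
  rows:
    - {"offset": [0.001,-0.003,0.08],"rotation": [0,0,0],"claw": 0.6}
    - {"offset": [0.001,-0.003,0.16],"rotation": [0,0,0],"claw": 0.6}
    - {"offset": [0.001,-0.003,0.23],"rotation": [0,0,0],"claw": 0.6}
    - {"offset": [0.001,-0.003,0.3],"rotation": [0,0,0],"claw": 0.6}
    - {"offset": [0.001,-0.003,0.37],"rotation": [0,0,0],"claw": 0.6}
    - {"offset": [0.001,-0.003,0.42],"rotation": [0,0,0],"claw": 0.6}
    - {"offset": [0.001,-0.003,0.46],"rotation": [0,0,0],"claw": 0.6}
    - {"offset": [0.001,-0.003,0.48],"rotation": [0,0,0],"claw": 0.6}
    - {"offset": [0.001,-0.003,0.48],"rotation": [0,0,0],"claw": 0.6}
    - {"offset": [0.001,-0.003,0.48],"rotation": [0,0,0],"claw": 0.6}

```text
clock: 13.52
tcp_pos: [0.4753, 0.2057, 0.0202]
orientation: [2.221, 2.222, 0.0]
contact_force: [0.9, 0.6, -2.1]
grip_width: 0.0573
gripper_force: 48.9
```

Request:
drive_tool:
  rows:
    - {"offset": [0,0,0.006],"rotation": [0,0,0],"claw": 0.6}
    - {"offset": [0,0,0.012],"rotation": [0,0,0],"claw": 0.6}
    - {"offset": [0,0,0.012],"rotation": [0,0,0],"claw": 0.6}
    - {"offset": [0,0,0.012],"rotation": [0,0,0],"claw": 0.6}

```text
clock: 13.85
tcp_pos: [0.4754, 0.2055, 0.0185]
orientation: [2.221, 2.221, 0.001]
contact_force: [0.9, -0.7, -2.7]
grip_width: 0.0567
gripper_force: 48.9
```

Still carrying the weight; lowering in sub-millimetre steps.

Request:
drive_tool:
  rows:
    - {"offset": [0,0,0.004],"rotation": [0,0,0],"claw": 0.6}
    - {"offset": [0,0,0.007],"rotation": [0,0,0],"claw": 0.6}
    - {"offset": [0,0,0.007],"rotation": [0,0,0],"claw": 0.6}
    - {"offset": [0,0,0.007],"rotation": [0,0,0],"claw": 0.6}

```text
clock: 14.18
tcp_pos: [0.4754, 0.2055, 0.0179]
orientation: [2.221, 2.221, 0.0]
contact_force: [-1.3, -0.1, 5.4]
grip_width: 0.0566
gripper_force: 49.6
```

Seated (+5.4 N). Releasing and lifting.

Request:
drive_tool:
  rows:
    - {"offset": [0,0,0],"rotation": [0,0,0],"claw": 0.75}
    - {"offset": [0,0,0],"rotation": [0,0,0],"claw": 0.9}
    - {"offset": [0,0,0],"rotation": [0,0,0],"claw": 1}
    - {"offset": [0,0,0],"rotation": [0,0,0],"claw": 1}
    - {"offset": [0,0,0],"rotation": [0,0,0],"claw": 1}
    - {"offset": [0,0,0],"rotation": [0,0,0],"claw": 1}
    - {"offset": [0,0,0],"rotation": [0,0,0],"claw": 1}
    - {"offset": [0,0,-0.2],"rotation": [0,0,0],"claw": 1}
    - {"offset": [0,0,-0.45],"rotation": [0,0,0],"claw": 1}
    - {"offset": [0,0,-0.7],"rotation": [0,0,0],"claw": 1}
    - {"offset": [0,0,-0.9],"rotation": [0,0,0],"claw": 1}
    - {"offset": [0,0,-1],"rotation": [0,0,0],"claw": 1}
    - {"offset": [0,0,-1],"rotation": [0,0,0],"claw": 1}

```text
clock: 15.27
tcp_pos: [0.4773, 0.2068, 0.1711]
orientation: [2.22, 2.219, 0.01]
contact_force: [0.6, 0.4, 0.1]
grip_width: 0.0851
gripper_force: 0.0
```

Run:
```python
from h import *
o=get_obs(); print(o['clock'],o['tcp_pos'],o['grip_width'],o['gripper_force'])
d=grab_frame('wrist'); save('w7',d['frame']); np.savez('w7.npz',**d)
print('core',dmeas(d,[.4755,.2065],.04,.028,.04)); print('stud',dmeas(d,[.4755,.2065],.011,.045,.07)); print('disc',dmeas(d,[.45,.4012],.03,.005,.02)); print(wproj(d,[.4755,.2065,.034]),wproj(d,[.45,.4012,.008]))
print(plan([.45,.401,.17],0,o))
```

```text
15.2667 [0.47726754 0.20677289 0.17108192] 0.08511863338244867 0.0
core [0.4744 0.2066 0.0314 0.4742 0.2069 0.0357]
stud [0.4752 0.2072 0.0044 0.4752 0.2071 0.0577]
disc [0.4514 0.3911 0.0241 0.4514 0.3873 0.0095]
[318.86707563 226.71622984] [287.65488448  -8.03645453]
([1.295, -0.182, 0.009], [0.0032, -0.0011, -0.0001])
```

View pics/w7.png

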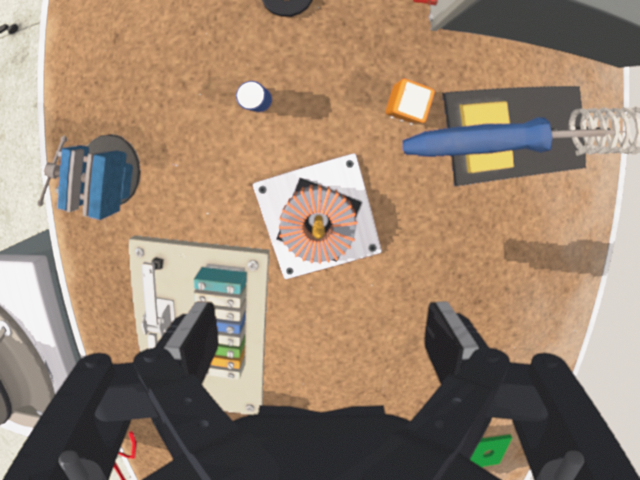

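The core is centred on the stud at (318,225) and everything else still stands. Next, the round disc.

Request:
drive_tool:
  rows:
    - {"offset": [0.9,-0.12,0],"rotation": [0,0,0],"claw": 1}
    - {"offset": [0.9,-0.12,0],"rotation": [0,0,0],"claw": 1}
    - {"offset": [0.9,-0.12,0],"rotation": [0,0,0],"claw": 1}
    - {"offset": [0.9,-0.12,0],"rotation": [0,0,0],"claw": 1}
    - {"offset": [0.9,-0.12,0],"rotation": [0,0,0],"claw": 1}
    - {"offset": [0.9,-0.12,0],"rotation": [0,0,0],"claw": 1}

```text
clock: 15.82
tcp_pos: [0.4562, 0.3404, 0.1656]
orientation: [-2.219, -2.223, 0.004]
contact_force: [0.7, -0.7, -0.2]
grip_width: 0.0855
gripper_force: 0.0
```

Run:
```python
from h import *
o=get_obs(); print(o['clock'],o['tcp_pos'])
d=grab_frame('wrist'); np.savez('w8.npz',**d); v=cv2.cvtColor(d['frame'],cv2.COLOR_RGB2HSV)[...,2]
c=dmeas(d,[.45,.4012],.032,.004,.02); print(c); p=wproj(d,[.45,.4012,.008]); print(p)
wmeas(d,v<75,p,38,.008,'disc'); print(plan([.45,.401,.08],0,o))
```

```text
15.8167 [0.45616344 0.34037744 0.16557875]
[0.452  0.4004 0.0259 0.4507 0.4027 0.0095]
[315.15578263 145.949825  ]
disc circ 0.4494 0.402 0.0214 rect [0.4494 0.4023] [0.0414 0.041 ] 90.0
([0.405, -0.039, 0.57], [-0.0012, 0.0008, 0.001])
```

Request:
drive_tool:
  force: 30
  rows:
    - {"offset": [0.41,-0.043,0],"rotation": [0,0,0],"claw": 0.75}
    - {"offset": [0.41,-0.043,0.2],"rotation": [0,0,0],"claw": 0.75}
    - {"offset": [0.41,-0.043,0.4],"rotation": [0,0,0],"claw": 0.75}
    - {"offset": [0.41,-0.043,0.57],"rotation": [0,0,0],"claw": 0.75}
    - {"offset": [0.41,-0.043,0.57],"rotation": [0,0,0],"claw": 0.75}
    - {"offset": [0.41,-0.043,0.57],"rotation": [0,0,0],"claw": 0.75}
    - {"offset": [0.41,-0.043,0.57],"rotation": [0,0,0],"claw": 0.75}

```text
clock: 16.45
tcp_pos: [0.4519, 0.4013, 0.0828]
orientation: [2.223, 2.219, 0.002]
contact_force: [-0.2, 0.1, 0.4]
grip_width: 0.0637
gripper_force: 0.0
```

Run:
```python
from h import *
o=get_obs(); print(o['clock'],o['tcp_pos'])
d=grab_frame('wrist'); v=cv2.cvtColor(d['frame'],cv2.COLOR_RGB2HSV)[...,2]
c=dmeas(d,[.45,.4012],.03,.005,.02); print(c); p=wproj(d,[.45,.4012,.008]); print(p)
wmeas(d,v<75,p,62,.008,'disc'); print(plan([.4497,.402,.002],0,o))
```

```text
16.45 [0.45192766 0.40132058 0.08282045]
[0.4493 0.402  0.023  0.4492 0.4026 0.0094]
[319.46361585 251.78407201]
disc circ 0.4493 0.403 0.0219 rect [0.4495 0.403 ] [0.0431 0.0416] 88.2
([0.004, -0.015, 0.539], [0.0005, -0.0002, -0.0009])
```

Request:
drive_tool:
  rows:
    - {"offset": [0.008,-0.015,0.2],"rotation": [0,0,0],"claw": 0.75}
    - {"offset": [0.008,-0.015,0.38],"rotation": [0,0,0],"claw": 0.75}
    - {"offset": [0.008,-0.015,0.48],"rotation": [0,0,0],"claw": 0.75}
    - {"offset": [0.008,-0.015,0.53],"rotation": [0,0,0],"claw": 0.75}
    - {"offset": [0.008,-0.015,0.535],"rotation": [0,0,0],"claw": 0.75}
    - {"offset": [0.008,-0.015,0.535],"rotation": [0,0,0],"claw": 0.4}
    - {"offset": [0.008,-0.015,0.535],"rotation": [0,0,0],"claw": 0.4}
    - {"offset": [0.008,-0.015,0.535],"rotation": [0,0,0],"claw": 0.4}
    - {"offset": [0.008,-0.015,0.535],"rotation": [0,0,0],"claw": 0.4}
    - {"offset": [0.008,-0.015,0.535],"rotation": [0,0,0],"claw": 0.4}
    - {"offset": [0.008,-0.015,0.535],"rotation": [0,0,0],"claw": 0.4}
    - {"offset": [0.008,-0.015,0.535],"rotation": [0,0,0],"claw": 0.4}
    - {"offset": [0.008,-0.015,0.535],"rotation": [0,0,0],"claw": 0.4}

```text
clock: 17.58
tcp_pos: [0.4493, 0.4041, 0.0034]
orientation: [2.221, 2.221, 0.004]
contact_force: [-1.3, -1.5, 6.4]
grip_width: 0.0425
gripper_force: 30.0
```

Request:
drive_tool:
  rows:
    - {"offset": [0,0,-0.1],"rotation": [0,0,0],"claw": 0.4}
    - {"offset": [0,0,-0.3],"rotation": [0,0,0],"claw": 0.4}
    - {"offset": [0,0,-0.5],"rotation": [0,0,0],"claw": 0.4}
    - {"offset": [0,0,-0.75],"rotation": [0,0,0],"claw": 0.4}
    - {"offset": [0,0,-0.9],"rotation": [0,0,0],"claw": 0.4}
    - {"offset": [0,0,-1],"rotation": [0,0,0],"claw": 0.4}
    - {"offset": [0,0,-1],"rotation": [0,0,0],"claw": 0.4}
    - {"offset": [0,0,-1],"rotation": [0,0,0],"claw": 0.4}

```text
clock: 18.25
tcp_pos: [0.449, 0.4037, 0.1534]
orientation: [2.221, 2.221, 0.005]
contact_force: [0.2, -0.6, -1.1]
grip_width: 0.0422
gripper_force: 30.5
```

Run:
```python
from h import *
o=get_obs(); print(o['clock'],o['tcp_pos'],o['grip_width'],o['gripper_force'])
d=grab_frame('wrist'); save('w9',d['frame'][220:420,200:440].repeat(3,0).repeat(3,1)); np.savez('w9.npz',**d)
print(plan([.4755,.2065,.15],0,o))
```

```text
18.25 [0.44902739 0.40371438 0.15343322] 0.042152419617140335 30.516992763150483
([-1.315, 0.177, 0.021], [0.0013, -0.0009, -0.0001])
```

View pics/w9.png

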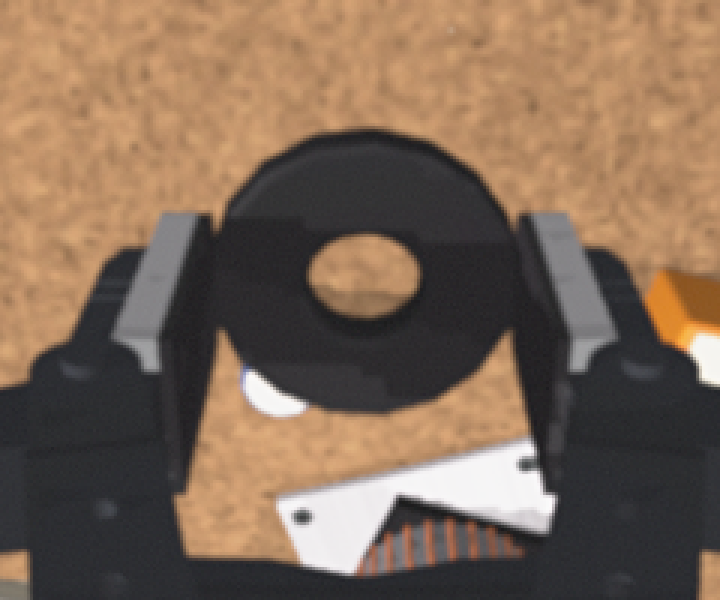

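The disc is held level with its hole near (364,284) in the crop. Measuring the offset in y.

Run:
```python
from h import *
o=get_obs(); d=dict(np.load('w9.npz')); z=o['tcp_pos'][2]+.0055
for n,(u,v) in dict(of=(367,150),on=(367,412),bf=(364,234),bn=(364,336),bl=(307,280),br=(421,280)).items(): print(n,(wray(d,200+u/3,220+v/3,z)-o['tcp_pos']).round(4)[:2])
```

```text
of [0.     0.0197]
on [ 0.0001 -0.0228]
bf [-0.0004  0.0072]
bn [-0.0004 -0.0093]
bl [-0.0084 -0.0001]
br [ 0.0077 -0.0001]
```

Request:
drive_tool:
  rows:
    - {"offset": [-0.25,0.04,0],"rotation": [0,0,0],"claw": 0.4}
    - {"offset": [-0.5,0.08,0],"rotation": [0,0,0],"claw": 0.4}
    - {"offset": [-0.75,0.12,0],"rotation": [0,0,0],"claw": 0.4}
    - {"offset": [-0.9,0.14,0],"rotation": [0,0,0],"claw": 0.4}
    - {"offset": [-1,0.16,0],"rotation": [0,0,0],"claw": 0.4}
    - {"offset": [-1,0.16,0],"rotation": [0,0,0],"claw": 0.4}

```text
clock: 18.8
tcp_pos: [0.4729, 0.2479, 0.1498]
orientation: [2.227, 2.214, -0.007]
contact_force: [-0.4, -0.6, -0.3]
grip_width: 0.0419
gripper_force: 30.5
```

Request:
drive_tool:
  rows:
    - {"offset": [-0.1,0.01,0.1],"rotation": [0,0,0],"claw": 0.4}
    - {"offset": [-0.2,0.018,0.25],"rotation": [0,0,0],"claw": 0.4}
    - {"offset": [-0.3,0.018,0.4],"rotation": [0,0,0],"claw": 0.4}
    - {"offset": [-0.306,0.018,0.45],"rotation": [0,0,0],"claw": 0.4}
    - {"offset": [-0.306,0.018,0.45],"rotation": [0,0,0],"claw": 0.4}
    - {"offset": [-0.306,0.018,0.45],"rotation": [0,0,0],"claw": 0.4}
    - {"offset": [-0.306,0.018,0.45],"rotation": [0,0,0],"claw": 0.4}

```text
clock: 19.38
tcp_pos: [0.4756, 0.2096, 0.0851]
orientation: [-2.219, -2.223, -0.004]
contact_force: [0.3, -0.1, -0.4]
grip_width: 0.0423
gripper_force: 30.6
```

Run:
```python
from h import *
o=get_obs(); print(o['clock'],o['tcp_pos'],o['grip_width'],o['gripper_force']); print(plan([.4757,.2078,.0375],0,o))
```

```text
19.3833 [0.47558892 0.20959278 0.08505152] 0.04229913143480229 30.571107279974967
([-0.013, 0.0, 0.317], [0.0007, -0.001, 0.001])
```

Request:
drive_tool:
  rows:
    - {"offset": [-0.012,0,0.07],"rotation": [0,0,0],"claw": 0.4}
    - {"offset": [-0.012,0,0.13],"rotation": [0,0,0],"claw": 0.4}
    - {"offset": [-0.012,0,0.19],"rotation": [0,0,0],"claw": 0.4}
    - {"offset": [-0.012,0,0.25],"rotation": [0,0,0],"claw": 0.4}
    - {"offset": [-0.012,0,0.29],"rotation": [0,0,0],"claw": 0.4}
    - {"offset": [-0.012,0,0.31],"rotation": [0,0,0],"claw": 0.4}
    - {"offset": [-0.012,0,0.31],"rotation": [0,0,0],"claw": 0.4}
    - {"offset": [-0.012,0,0.31],"rotation": [0,0,0],"claw": 0.4}

```text
clock: 20.05
tcp_pos: [0.4747, 0.2054, 0.0374]
orientation: [2.221, 2.222, -0.002]
contact_force: [-1.6, -0.5, 4.8]
grip_width: 0.042
gripper_force: 31.3
```

Request:
drive_tool:
  rows:
    - {"offset": [0,0,0.006],"rotation": [0,0,0],"claw": 0.4}
    - {"offset": [0,0,0.01],"rotation": [0,0,0],"claw": 0.4}
    - {"offset": [0,0,0.01],"rotation": [0,0,0],"claw": 0.4}
    - {"offset": [0,0,0.01],"rotation": [0,0,0],"claw": 0.4}

```text
clock: 20.38
tcp_pos: [0.4748, 0.2054, 0.0372]
orientation: [2.22, 2.221, -0.002]
contact_force: [-6.7, -3.0, 19.8]
grip_width: 0.0422
gripper_force: 33.4
```

Seated on the core. Easing off, releasing, lifting.

Request:
drive_tool:
  rows:
    - {"offset": [0,0,-0.007],"rotation": [0,0,0],"claw": 0.4}
    - {"offset": [0,0,-0.007],"rotation": [0,0,0],"claw": 0.4}
    - {"offset": [0,0,-0.007],"rotation": [0,0,0],"claw": 0.7}
    - {"offset": [0,0,-0.007],"rotation": [0,0,0],"claw": 0.7}
    - {"offset": [0,0,-0.007],"rotation": [0,0,0],"claw": 0.7}
    - {"offset": [0,0,-0.007],"rotation": [0,0,0],"claw": 0.7}
    - {"offset": [0,0,-0.007],"rotation": [0,0,0],"claw": 0.7}
    - {"offset": [0,0,-0.007],"rotation": [0,0,0],"claw": 0.7}
    - {"offset": [0,0,-0.2],"rotation": [0,0,0],"claw": 0.7}
    - {"offset": [0,0,-0.45],"rotation": [0,0,0],"claw": 0.7}
    - {"offset": [0,0,-0.7],"rotation": [0,0,0],"claw": 0.7}
    - {"offset": [0,0,-0.85],"rotation": [0,0,0],"claw": 0.7}
    - {"offset": [0,0,-0.85],"rotation": [0,0,0],"claw": 0.7}
    - {"offset": [0,0,-0.85],"rotation": [0,0,0],"claw": 0.7}

```text
clock: 21.55
tcp_pos: [0.4761, 0.2057, 0.1648]
orientation: [2.221, 2.22, 0.004]
contact_force: [-1.1, -0.2, -0.4]
grip_width: 0.0599
gripper_force: 0.0
```

Run:
```python
from h import *
o=get_obs(); print(o['clock'],o['tcp_pos'],o['grip_width'],o['gripper_force'])
d=grab_frame('wrist'); np.savez('w10.npz',**d); v=cv2.cvtColor(d['frame'],cv2.COLOR_RGB2HSV)[...,2]
print('disc',dmeas(d,[.4755,.2065],.04,.038,.0475)); print('stud',dmeas(d,[.4755,.2065],.011,.051,.07)); print('core',dmeas(d,[.4755,.2065],.04,.028,.037))
p=wproj(d,[.4755,.2065,.042]);wmeas(d,v<75,p,60,.042,'disc'); print(p)
P=wcloud(d); m=(np.hypot(P[...,0]-.4755,P[...,1]-.205)<.02)&(np.hypot(P[...,0]-.4755,P[...,1]-.205)>.01)&(P[...,2]>.03)&(P[...,2]<.05); q=P[m]; print(np.linalg.lstsq(np.c_[q[:,:2]-q[:,:2].mean(0),np.ones(len(q))],q[:,2],rcond=None)[0])
print(plan([.6247,.054,.15],0,o))
```

```text
21.55 [0.47610546 0.20572909 0.16476667] 0.05988945285646514 0.0
disc [0.4743 0.204  0.0227 0.4743 0.2044 0.0434]
stud [0.4747 0.2061 0.0038 0.4747 0.2074 0.0583]
core [0.4742 0.2066 0.0315 0.4743 0.2064 0.0357]
disc circ 0.4747 0.2046 0.0219 rect [0.4747 0.2047] [0.0429 0.0421] 61.9
[321.06820843 229.98347458]
[-0.00055044  0.00496866  0.0425197 ]
([-1.011, 0.991, 0.101], [0.0016, -0.0003, -0.0003])
```

Disc flat at z 0.042, within 2 mm of the stud. On to the collar.

Request:
drive_tool:
  rows:
    - {"offset": [-0.9,0.99,0.1],"rotation": [0,0,0],"claw": 0.7}
    - {"offset": [-0.9,0.99,0.1],"rotation": [0,0,0],"claw": 0.7}
    - {"offset": [-0.9,0.99,0.1],"rotation": [0,0,0],"claw": 0.7}
    - {"offset": [-0.9,0.99,0.1],"rotation": [0,0,0],"claw": 0.7}
    - {"offset": [-0.9,0.99,0.1],"rotation": [0,0,0],"claw": 0.7}
    - {"offset": [-0.9,0.99,0.1],"rotation": [0,0,0],"claw": 0.7}
    - {"offset": [-0.9,0.99,0.1],"rotation": [0,0,0],"claw": 0.7}

```text
clock: 22.18
tcp_pos: [0.6236, 0.0678, 0.1456]
orientation: [-2.225, -2.215, 0.005]
contact_force: [-0.7, 0.6, -0.7]
grip_width: 0.0596
gripper_force: 0.0
```

Run:
```python
from h import *
t=dict(np.load('top0.npz'));P=cloud(t);m=(P[...,2]>.05)&(P[...,0]>.5)&(P[...,0]<.75)&(P[...,1]<.05)&(P[...,1]>-.2); print('scope max y',np.percentile(P[m][:,1],[95,99,100]))
o=get_obs(); print(o['clock'],o['tcp_pos'])
d=grab_frame('wrist'); np.savez('w11.npz',**d); hsv=cv2.cvtColor(d['frame'],cv2.COLOR_RGB2HSV)
print('collar',dmeas(d,[.6247,.054],.026,.006,.02)); p=wproj(d,[.6247,.054,.01]); wmeas(d,(hsv[...,1]<50)&(hsv[...,2]>110),p,35,.01,'collar'); print(p)
print(plan([.6247,.054,.08],0,o))
```

```text
scope max y [-0.03355363 -0.0230942  -0.02213612]
22.1833 [0.62361704 0.06781447 0.145594  ]
collar [0.625  0.0535 0.0171 0.6252 0.0537 0.0115]
collar circ 0.6249 0.0541 0.0176 rect [0.6252 0.0539] [0.0347 0.0332] 89.8
[324.4024934  243.27972635]
([-0.092, 0.009, 0.437], [-0.002, 0.0004, -0.0022])
```

Request:
drive_tool:
  force: 35
  rows:
    - {"offset": [-0.093,0.009,0.2],"rotation": [0,0,0],"claw": 0.65}
    - {"offset": [-0.093,0.009,0.45],"rotation": [0,0,0],"claw": 0.65}
    - {"offset": [-0.093,0.009,0.6],"rotation": [0,0,0],"claw": 0.65}
    - {"offset": [-0.093,0.009,0.75],"rotation": [0,0,0],"claw": 0.65}
    - {"offset": [-0.093,0.009,0.87],"rotation": [0,0,0],"claw": 0.65}
    - {"offset": [-0.093,0.009,0.92],"rotation": [0,0,0],"claw": 0.65}
    - {"offset": [-0.093,0.009,0.945],"rotation": [0,0,0],"claw": 0.65}
    - {"offset": [-0.093,0.009,0.945],"rotation": [0,0,0],"claw": 0.65}

```text
clock: 22.9
tcp_pos: [0.6242, 0.0577, 0.0064]
orientation: [-2.219, -2.223, 0.001]
contact_force: [-0.1, -0.1, 0.6]
grip_width: 0.0559
gripper_force: 0.0
```

Request:
drive_tool:
  rows:
    - {"offset": [0,0,0],"rotation": [0,0,0],"claw": 0.3}
    - {"offset": [0,0,0],"rotation": [0,0,0],"claw": 0.3}
    - {"offset": [0,0,0],"rotation": [0,0,0],"claw": 0.3}
    - {"offset": [0,0,0],"rotation": [0,0,0],"claw": 0.3}
    - {"offset": [0,0,0],"rotation": [0,0,0],"claw": 0.3}
    - {"offset": [0,0,0],"rotation": [0,0,0],"claw": 0.3}
    - {"offset": [0,0,0],"rotation": [0,0,0],"claw": 0.3}
    - {"offset": [0,0,0],"rotation": [0,0,0],"claw": 0.3}

```text
clock: 23.57
tcp_pos: [0.6259, 0.0571, 0.0084]
orientation: [2.221, 2.221, 0.003]
contact_force: [-1.2, 0.1, 5.9]
grip_width: 0.0293
gripper_force: 34.2
```

Request:
drive_tool:
  rows:
    - {"offset": [0,0,-0.1],"rotation": [0,0,0],"claw": 0.3}
    - {"offset": [0,0,-0.3],"rotation": [0,0,0],"claw": 0.3}
    - {"offset": [0,0,-0.5],"rotation": [0,0,0],"claw": 0.3}
    - {"offset": [0,0,-0.75],"rotation": [0,0,0],"claw": 0.3}
    - {"offset": [0,0,-0.9],"rotation": [0,0,0],"claw": 0.3}
    - {"offset": [0,0,-0.9],"rotation": [0,0,0],"claw": 0.3}
    - {"offset": [0,0,-0.9],"rotation": [0,0,0],"claw": 0.3}

```text
clock: 24.15
tcp_pos: [0.6262, 0.0566, 0.1446]
orientation: [2.22, 2.219, 0.005]
contact_force: [0.0, 0.3, -0.4]
grip_width: 0.0291
gripper_force: 34.6
```

Run:
```python
from h import *
o=get_obs(); print(o['clock'],o['tcp_pos'],o['grip_width'],o['gripper_force'])
d=grab_frame('wrist'); save('w12',d['frame'][220:420,200:440].repeat(3,0).repeat(3,1)); np.savez('w12.npz',**d)
```

```text
24.15 [0.62624803 0.05658526 0.14461897] 0.029059821174752132 34.60054934126674
```

View pics/w12.png

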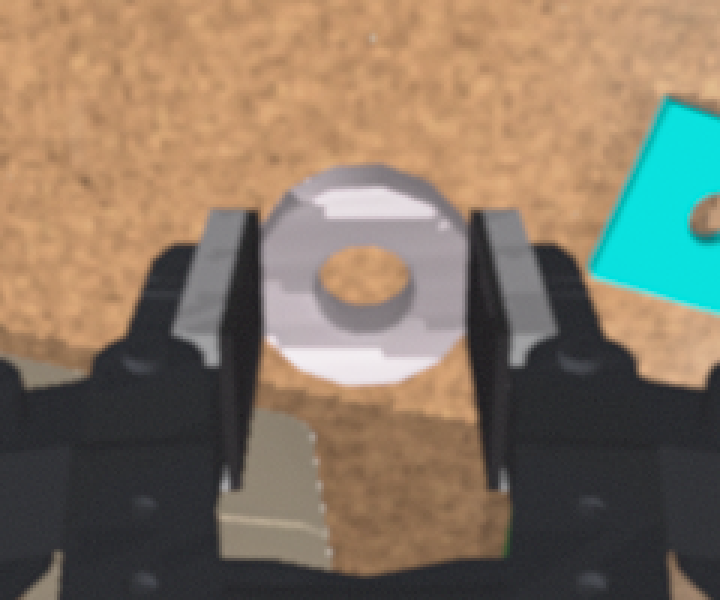

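The collar is held level, hole near (364,290) in the crop. Checking its offset and height against the known diameters.

Run:
```python
from h import *
o=get_obs(); d=dict(np.load('w12.npz')); P=wcloud(d)
for dz in (.0016,.006):
  print(dz,[(n,(wray(d,200+u/3,220+v/3,o['tcp_pos'][2]+dz)-o['tcp_pos']).round(4)[:2].tolist()) for n,(u,v) in dict(of=(367,187),on=(367,385),bf=(364,246),bn=(364,334),bl=(314,285),br=(414,285)).items()])
for u,v in((290,300),(440,300),(365,360),(365,205)): print((P[220+v//3,200+u//3]-o['tcp_pos']).round(4))
```

```text
0.0016 [('of', [0.0007, 0.012]), ('on', [0.0007, -0.0212]), ('bf', [0.0002, 0.0028]), ('bn', [0.0002, -0.012]), ('bl', [-0.007, -0.0036]), ('br', [0.0075, -0.0036])]
0.006 [('of', [0.0006, 0.0139]), ('on', [0.0006, -0.0182]), ('bf', [0.0002, 0.005]), ('bn', [0.0002, -0.0093]), ('bl', [-0.0068, -0.0012]), ('br', [0.0073, -0.0013])]
[-0.0107 -0.0048  0.0039]
[ 0.0108 -0.0044  0.0049]
[ 0.0001 -0.0148  0.0044]
[0.0001 0.0106 0.0042]
```

Request:
drive_tool:
  rows:
    - {"offset": [0.2,-0.2,0],"rotation": [0,0,0],"claw": 0.3}
    - {"offset": [0.4,-0.4,0],"rotation": [0,0,0],"claw": 0.3}
    - {"offset": [0.6,-0.6,0],"rotation": [0,0,0],"claw": 0.3}
    - {"offset": [0.8,-0.8,0],"rotation": [0,0,0],"claw": 0.3}
    - {"offset": [0.95,-0.95,0],"rotation": [0,0,0],"claw": 0.3}
    - {"offset": [0.95,-0.95,0],"rotation": [0,0,0],"claw": 0.3}
    - {"offset": [0.95,-0.95,0],"rotation": [0,0,0],"claw": 0.3}

```text
clock: 24.78
tcp_pos: [0.4802, 0.2003, 0.141]
orientation: [-2.215, -2.226, 0.003]
contact_force: [1.9, -0.8, -1.0]
grip_width: 0.0289
gripper_force: 34.6
```

Run:
```python
from h import *
o=get_obs(); print(o['clock'],o['tcp_pos'],o['grip_width'],o['gripper_force']); print(plan([.4749,.21,.08],0,o))
```

```text
24.7833 [0.4802272  0.20034631 0.14100545] 0.028926379185568146 34.64944354767795
([0.065, -0.034, 0.407], [-0.001, 0.0004, 0.0025])
```

Request:
drive_tool:
  rows:
    - {"offset": [0.065,-0.034,0.1],"rotation": [0,0,0],"claw": 0.3}
    - {"offset": [0.065,-0.034,0.25],"rotation": [0,0,0],"claw": 0.3}
    - {"offset": [0.065,-0.034,0.4],"rotation": [0,0,0],"claw": 0.3}
    - {"offset": [0.065,-0.034,0.4],"rotation": [0,0,0],"claw": 0.3}
    - {"offset": [0.065,-0.034,0.4],"rotation": [0,0,0],"claw": 0.3}
    - {"offset": [0.065,-0.034,0.4],"rotation": [0,0,0],"claw": 0.3}

```text
clock: 25.28
tcp_pos: [0.4782, 0.2084, 0.0822]
orientation: [-2.223, -2.22, 0.0]
contact_force: [0.7, 0.1, 0.4]
grip_width: 0.0291
gripper_force: 34.7
```

Run:
```python
from h import *
o=get_obs(); print(o['clock'],o['tcp_pos'],o['grip_width'],o['gripper_force']); print(plan([.4749,.21,.05],0,o))
d=grab_frame('wrist'); save('w13',d['frame'][220:420,200:440].repeat(3,0).repeat(3,1)); np.savez('w13.npz',**d)
print((wproj(d,[.475,.2065,.058])-[200,220])*3)
```

```text
25.2833 [0.47817363 0.20836135 0.08215558] 0.029101213741628478 34.74060536449542
([0.011, -0.022, 0.214], [-0.0, -0.0, -0.0006])
[349.81738459 204.49632025]
```

View pics/w13.png

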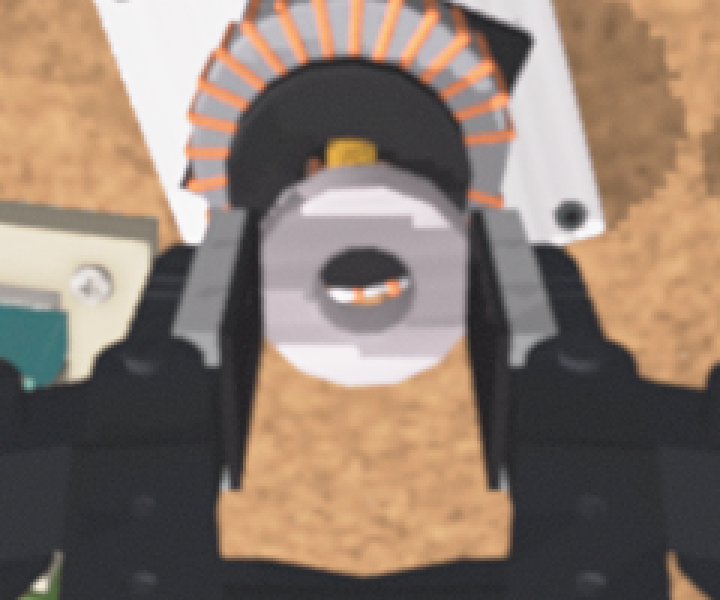

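The stud shows at (351,153), about 3 mm left of the collar's hole at (366,290), which matches the measured TCP error. Correcting it before going down.

Request:
drive_tool:
  rows:
    - {"offset": [0.011,-0.022,0.04],"rotation": [0,0,0],"claw": 0.3}
    - {"offset": [0.011,-0.022,0.04],"rotation": [0,0,0],"claw": 0.3}
    - {"offset": [0.011,-0.022,0.04],"rotation": [0,0,0],"claw": 0.3}
    - {"offset": [0.011,-0.022,0.04],"rotation": [0,0,0],"claw": 0.3}
    - {"offset": [0.011,-0.022,0.04],"rotation": [0,0,0],"claw": 0.3}

```text
clock: 25.75
tcp_pos: [0.4744, 0.2105, 0.076]
orientation: [2.221, 2.221, 0.001]
contact_force: [-0.3, 0.4, -0.3]
grip_width: 0.0291
gripper_force: 34.7
```

Run:
```python
from h import *
o=get_obs(); print(o['clock'],o['tcp_pos']); print(plan([.4749,.21,.05],0,o))
d=grab_frame('wrist'); np.savez('w14.npz',**d)
hsv=cv2.cvtColor(d['frame'],cv2.COLOR_RGB2HSV); c=wproj(d,[.475,.2065,.058]); x0,y0=int(c[0])-14,int(c[1])-30
m=(hsv[...,1]>150)&(hsv[...,2]>60)&(hsv[...,0]>14)&(hsv[...,0]<30); yy,xx=np.nonzero(m[y0:y0+30,x0:x0+28]); print('stud u',(xx.min()+xx.max())/2+x0,'pred',c,yy.min()+y0,yy.max()+y0)
# stud x from column at visible heights vs tcp axis
u=np.median(xx)+x0; vv=yy.min()+y0+1; print('stud top-visible ray at z .045:',wray(d,u,vv,.045), 'bore ctr col:',wproj(d,np.array(o['tcp_pos'])+[.0002,-.0035,.003]))
```

```text
25.75 [0.4743524  0.2105208  0.07603068]
([-0.003, 0.004, 0.174], [0.0003, -0.0, -0.0])Traceback (most recent call last):
  File "<stdin>", line 5, in <module>
    return umr_minimum(a, axis, None, out, keepdims, initial, where)
ValueError: zero-size array to reduction operation minimum which has no identity
```

Request:
drive_tool:
  rows:
    - {"offset": [-0.002,0.003,0.04],"rotation": [0,0,0],"claw": 0.3}
    - {"offset": [-0.002,0.003,0.07],"rotation": [0,0,0],"claw": 0.3}
    - {"offset": [-0.002,0.003,0.1],"rotation": [0,0,0],"claw": 0.3}
    - {"offset": [-0.002,0.003,0.12],"rotation": [0,0,0],"claw": 0.3}
    - {"offset": [-0.002,0.003,0.12],"rotation": [0,0,0],"claw": 0.3}
    - {"offset": [-0.002,0.003,0.12],"rotation": [0,0,0],"claw": 0.3}

```text
clock: 26.3
tcp_pos: [0.4744, 0.2101, 0.0574]
orientation: [-2.221, -2.221, 0.001]
contact_force: [0.5, 0.6, -0.0]
grip_width: 0.0288
gripper_force: 34.7
```

No contact: the stud is inside the hole (underside about 0.050). Continuing down.

Request:
drive_tool:
  rows:
    - {"offset": [0,0,0.02],"rotation": [0,0,0],"claw": 0.3}
    - {"offset": [0,0,0.035],"rotation": [0,0,0],"claw": 0.3}
    - {"offset": [0,0,0.045],"rotation": [0,0,0],"claw": 0.3}
    - {"offset": [0,0,0.045],"rotation": [0,0,0],"claw": 0.3}
    - {"offset": [0,0,0.045],"rotation": [0,0,0],"claw": 0.3}

```text
clock: 26.72
tcp_pos: [0.4746, 0.2102, 0.0509]
orientation: [-2.221, -2.221, 0.0]
contact_force: [-0.6, 0.7, -0.5]
grip_width: 0.0291
gripper_force: 34.7
```

Request:
drive_tool:
  rows:
    - {"offset": [0,0,0.005],"rotation": [0,0,0],"claw": 0.3}
    - {"offset": [0,0,0.01],"rotation": [0,0,0],"claw": 0.3}
    - {"offset": [0,0,0.01],"rotation": [0,0,0],"claw": 0.3}
    - {"offset": [0,0,0.01],"rotation": [0,0,0],"claw": 0.3}

```text
clock: 27.05
tcp_pos: [0.4748, 0.2103, 0.0503]
orientation: [2.221, 2.221, 0.0]
contact_force: [-2.1, -1.1, 9.3]
grip_width: 0.0293
gripper_force: 38.1
```

Contact at the expected height, so it is seated. Releasing and lifting clear.

Request:
drive_tool:
  rows:
    - {"offset": [0,0,-0.004],"rotation": [0,0,0],"claw": 0.3}
    - {"offset": [0,0,-0.004],"rotation": [0,0,0],"claw": 0.5}
    - {"offset": [0,0,-0.004],"rotation": [0,0,0],"claw": 0.6}
    - {"offset": [0,0,-0.004],"rotation": [0,0,0],"claw": 0.6}
    - {"offset": [0,0,-0.004],"rotation": [0,0,0],"claw": 0.6}
    - {"offset": [0,0,-0.004],"rotation": [0,0,0],"claw": 0.6}
    - {"offset": [0,0,-0.004],"rotation": [0,0,0],"claw": 0.6}
    - {"offset": [0,0,-0.2],"rotation": [0,0,0],"claw": 0.6}
    - {"offset": [0,0,-0.45],"rotation": [0,0,0],"claw": 0.6}
    - {"offset": [0,0,-0.7],"rotation": [0,0,0],"claw": 0.6}
    - {"offset": [0,0,-0.8],"rotation": [0,0,0],"claw": 0.6}
    - {"offset": [0,0,-0.8],"rotation": [0,0,0],"claw": 0.6}
    - {"offset": [0,0,-0.8],"rotation": [0,0,0],"claw": 0.6}

```text
clock: 28.13
tcp_pos: [0.4751, 0.2102, 0.1702]
orientation: [2.221, 2.22, 0.002]
contact_force: [-0.5, -0.3, 0.2]
grip_width: 0.0512
gripper_force: 0.0
```

Run:
```python
from h import *
o=get_obs(); print(o['clock'],o['tcp_pos'],o['grip_width'],o['gripper_force'])
d=grab_frame('wrist'); P=wcloud(d); np.savez('w15.npz',**d)
for n,r,a,b in(('collar',.03,.0475,.0555),('disc',.03,.039,.0465),('core',.04,.028,.037),('stud',.006,.056,.07)): print(n,dmeas(d,[.475,.2065],r,a,b))
rr=np.hypot(P[...,0]-.475,P[...,1]-.2065); q=P[(rr<.014)&(rr>.009)&(P[...,2]>.03)]; print(np.percentile(q[:,2],[5,50,95]),np.linalg.lstsq(np.c_[q[:,:2]-q[:,:2].mean(0),np.ones(len(q))],q[:,2],rcond=None)[0])
```

```text
28.1333 [0.47510418 0.21015035 0.1701944 ] 0.051249015693420136 0.0
collar [0.4739 0.2068 0.0173 0.4736 0.2068 0.0535]
disc [0.4743 0.204  0.0226 0.4743 0.2043 0.0435]
core [0.4745 0.2067 0.0313 0.474  0.207  0.0357]
stud [0.4751 0.2062 0.0025 0.4751 0.2066 0.0592]
[0.05174838 0.05325723 0.2636718 ] [0.19154451 7.4301218  0.12889708]
```

All four parts are at their proper heights and centred. Handing in.

```bash
python3 -c "
from bench import hand_in; print(hand_in())"
```

```text
the job is handed in; nothing more can be done
None
```

The choke is assembled on the stud in the required order (square plate, core, round disc, steel collar), all released and handed in; my last measurements put the core and collar within about 1.5 mm of the stud axis and the disc within about 3 mm, each at its proper height, and the plate was centred when I checked it after placing.

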